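# Settle the candle tray and switch the lamps off for the night

## Task

Get the candles charging for the night: first stand the tipped tall candle upright, flame up, on the tray's middle charging pad between the two short candles, and let go. Then switch off the five slim toggles of the switch bank in one drag of a finger along the row, without lifting the finger away in between, and leave the broad toggle at the end on, since it feeds the tray. Do not knock over or shift the short candles.

Things in the scene. Friction and masses are not known exactly. Their poses are not given: they have to be found in the camera images.
- tray: Fixed dark wooden candle-charging tray, 100 x 400 mm, floor 5 mm thick. Origin: centre of its underside; y runs along the lane (400 mm), z up. The lane is 72 mm wide between lips on the long sides whose tops are 10 mm above the table; the ends are open. Three dark flat round charging pads, 66 mm across, lie flush on the lane's centre line at y = -140, 0 and +140 mm.
- tray_pad (a point): Centre of the tray's middle charging pad, on the tray floor, 5 mm above the table: where the tall candle belongs.
- candle: The tall cream LED pillar candle: rigid cylinder, 56 mm across, 135 mm long, about 0.28 kg, grey base band, small clear flame (18 mm, look only) on top. Origin: centre of its underside; z runs from base to flame. It lies tipped over in the lane about the middle pad, flame end to the tray's +y, its axis 33 mm above the table; it can roll a little across the lane.
- short_a: Short cream LED pillar candle, 56 mm across, 60 mm high plus the 18 mm flame, loose, 0.16 kg, standing on one end pad of the tray. Origin: centre of its underside. To stay where it is.
- short_b: The same short candle on the other end pad of the tray. To stay where it is.
- bank: Fixed white switch bank, flat-topped housing 85 x 380 mm, 30 mm high. Origin: centre of its underside; y runs along the row, z up. Six flat steel toggles, 6 mm thick, 45 mm from hinge to tip, stand on its centre line, hinged across the row at the housing's top: five slim (24 mm wide) at y = -125, -75, -25, +25, +75 mm and a broad one (60 mm wide) at y = +160 mm.
- row_start (a point): Hinge of the first slim toggle (bank y = -125 mm), 30 mm above the table. On, a toggle leans 20 degrees back to the bank's -y, tip 42 mm above the housing's top. Off, it lies over to +y, 20 degrees above the housing, tip about 18 mm above the housing and 42 mm beyond its hinge. All toggles start on.
- row_end (a point): Hinge of the fifth slim toggle (bank y = +75 mm), 30 mm above the table. The toggles turn freely and have no spring: once past upright (0.35 rad) each falls over by its own weight (60 g, the broad one 150 g); under 1 N moves one. A fingertip dragged to +y with its end 22 to 36 mm above the housing's top pushes each toggle over and clears those already off.
- sw0 (a joint): Hinge angle of the first slim toggle of the switch bank, rad: 0 = on (leaning back to the bank's -y end), 1.57 = off (lying over to +y).
- sw1 (a joint): Hinge angle of the second slim toggle of the switch bank, rad: 0 = on (leaning back to the bank's -y end), 1.57 = off (lying over to +y).
- sw2 (a joint): Hinge angle of the third slim toggle of the switch bank, rad: 0 = on (leaning back to the bank's -y end), 1.57 = off (lying over to +y).
- sw3 (a joint): Hinge angle of the fourth slim toggle of the switch bank, rad: 0 = on (leaning back to the bank's -y end), 1.57 = off (lying over to +y).
- sw4 (a joint): Hinge angle of the fifth and last slim toggle of the switch bank, rad: 0 = on (leaning back to the bank's -y end), 1.57 = off (lying over to +y).
- main (a joint): Hinge angle of the broad toggle of the switch bank, rad: 0 = on (leaning back to the bank's -y end), 1.57 = off (lying over to +y). It feeds the charging tray and must stay on.
Mind the look-alikes: they are no part of the job. Leave any pink or turquoise look-alike of the candle alone.

How it is judged:
By the outcome, as a careful person would: the job done as asked, in the order asked, and still so for the second after the job is handed in, with the robot touching nothing.
It also fails if it takes over 70 s, if anything falls off the work surface, if the arm or the gripper's body presses on something with over 40 N, if the wrist force passes 120 N, or if a joint passes its speed limit or range.

## Robot

A 6-joint arm with a two-finger parallel gripper is mounted at the origin on the work surface. World frame = base frame: x ahead of the robot, y to its left, z up, the work surface at z = 0. Lengths are in mm, angles in rad, forces in N, time in s.
With the tool pointing down it reaches from about 350 to 875 mm from the base axis. Payload 4.2 kg.
Tool frame: the origin (TCP) lies midway between the tips of the shut fingers; the grasp point (between the pads) lies 19 mm behind it; z points along the fingers, y is the line along which they close (so a half turn about z gives the same grasp; the last joint's range is limited). The gripper opens to 85 mm and grips with 20 to 120 N. Pads are 22 mm wide; open, the fingers measure 114 mm over their backs; the gripper's body (76 mm by 85 mm) begins 54 mm behind the grasp point. The pads swing forward as they close: fully open they stand 13 mm farther back than shut.
Start: joints at [-0.843, 0.385, 0.008, 0, -1.194, -0.259], TCP at [282.396, -557.541, 202.312] pointing down, gripper open.
Joint ranges: [-3.14, 3.14], [-1.21, 2.06], [-1.07, 1.41], [-3.16, 2.05], [-2.99, -0.16], [-3.1, 3.1]. Speed limits (rad/s): [2.79, 2.79, 3.14, 3.14, 3.14, 3.14].

## Interface

Orientations are given as a unit quaternion [x, y, z, w].
In Python, from bench import arm gives the robot as it stands. The module is installed in compiled form; this text tells all that it offers.
- The arm moves only by the shell command python3 -m handwheel 'ROWS' [OPENING]. ROWS is JSON, a list of rows, each an object of numbers: "x", "y", "z": the shift along the world's x, y, z each as a share of 20 cm, from -1 to 1; "ax", "ay", "az": the turn, a rotation vector about the world's x, y, z each as a share of 90 degrees, from -1 to 1. In form: [{"x": .., "y": .., "z": .., "ax": .., "ay": .., "az": ..}, ...]. A call has exactly 8 rows; each row shifts and turns the commanded pose from where the row before left it; what a row does not reach is not made up. A row lasts 1/10 s, in which the tool goes at most 50 mm and 8.59 degrees, less where a joint would pass 70% of its speed; a pose out of reach is approached as far as the arm can. A call with a number of a shift or a turn outside -1 to 1 is refused whole. A call with a gripper value outside its range is refused whole. OPENING is the opening, from -1 (shut) to 1 (fully open), set as the call begins (- or left out, the last holds). The fingers move at their own pace and stop on an object; the grip force is fixed at half the most. Time passes only in rows, so rows that do not move let the fingers close, or fill a call up. It gives the time, the measured TCP pose, the force, the opening and the grip force at its end, in the units of the state.
- arm.read_state(): the state, without advancing time (a new reading comes with each control period).
- arm.get_image(name): name is "side" or "top" or "wrist"; returns the picture (400x640x3 uint8, red, green, blue); there is no depth.
- arm.camera_params(name): a dict with "K" (3x3 intrinsics, pixels), "k1" (the pictures are not rectified: a ray, as slopes to the right and down, at radius r is drawn at 1 + k1 r^2 times it, then the intrinsics apply), "position" and "orientation" of the camera in the world. Camera axes: x right, y down, z forward; pixel columns grow to the right and rows downward; lengths in mm; the calibration is good to about 2 mm. A picture is of the moment at which its call begins: read the wrist's pose just before it. camera_params takes no time and is no camera call; for the wrist camera it gives the pose at the moment of the call.
- arm.job_done(): hands the job in; it is judged then, once.
The state is a dict: "clock": time; "joints": joint angles; "joint_vel": joint speeds; "joint_efforts": joint torques, N m; "position": TCP position; "ee_rot": TCP orientation; "contact_force": force on the tool from outside, world axes, zero at the start; "wrist_torque": the same for the moment, N m; "gripper_width": finger opening in mm; "grasp_force": force on a finger pad.
Only numpy, scipy, OpenCV 4.12 (cv2) and the standard library are available. Lean on these libraries where they do the work, as an engineer would, in place of code of your own. Each camera call takes 0.05 s, during which the arm holds its last target. There are 200 camera calls.

## Working session

There is one attempt and no reset: what is moved stays moved. The work goes in short steps, Python scripts to look and compute and a shell command to move; the robot and the scene stay as the last step left them, time stands still between calls to the robot, and variables do not carry over. Pictures are saved under pics/ and viewed, at most 10 in all, crops included, and the job is handed in when it is done.

```bash
mkdir -p pics; cat > h.py <<'E'
import numpy as np, cv2
from bench import arm
from scipy.spatial.transform import Rotation as R
def ray(name,px,P=None):
    P=P or arm.camera_params(name);K=np.array(P["K"])
    u=(np.array(px,float)-[K[0,2],K[1,2]])/[K[0,0],K[1,1]]
    s=u.copy()
    for _ in range(20): s=u/(1+P["k1"]*(s@s))
    q=P["orientation"]
    return np.array(P["position"]),R.from_quat(q).apply([s[0],s[1],1])
def onz(name,px,z,P=None):
    o,d=ray(name,px,P); return o+d*(z-o[2])/d[2]
def proj(name,p,P=None):
    P=P or arm.camera_params(name);K=np.array(P["K"])
    c=R.from_quat(P["orientation"]).inv().apply(np.array(p)-P["position"]);s=c[:2]/c[2]
    s=s*(1+P["k1"]*(s@s)); return s*[K[0,0],K[1,1]]+[K[0,2],K[1,2]]
def save(name,f):
    im=arm.get_image(name); cv2.imwrite("pics/"+f,im[:,:,::-1]); return im
E
python3 - <<'E'
from h import *
for n in ["top","side"]:
    save(n,n+"0.png"); print(arm.camera_params(n))
s=arm.read_state(); print(s)
a=cv2.imread("pics/top0.png")
E
```

```text
{'K': array([[490.48194493,   0.        , 317.00075054],
       [  0.        , 490.48194493, 198.3538327 ],
       [  0.        ,   0.        ,   1.        ]]), 'k1': -0.1477091016606802, 'position': array([ 211.46456707,  -55.71161259, 1521.63061681]), 'orientation': array([-0.69879842,  0.70976994, -0.06012157,  0.06551937])}
{'K': array([[504.04497835,   0.        , 320.25523625],
       [  0.        , 504.04497835, 201.61423974],
       [  0.        ,   0.        ,   1.        ]]), 'k1': -0.1553357994827935, 'position': array([ -66.48449588, -856.73092308, 1255.76831192]), 'orientation': array([ 0.89652497, -0.28515681,  0.09804216, -0.32452475])}
{'clock': 0.1, 'joints': array([-8.43359066e-01,  3.85474511e-01,  6.79404769e-03, -4.43992551e-04,
       -1.19397877e+00, -2.58595406e-01]), 'joint_vel': array([-0.00175054, -0.00256758,  0.00223142,  0.00087637,  0.00124462,
       -0.0002969 ]), 'joint_efforts': array([-4.45682981e-04, -3.93320310e+01,  1.88928598e+01,  4.19796020e+00,
       -2.63231443e-03,  3.77063884e-06]), 'position': array([ 282.17338435, -557.05047918,  201.34513665]), 'ee_rot': array([-2.32200045e-01,  9.72667584e-01,  9.18185137e-04, -2.59071483e-04]), 'contact_force': array([-0.2129261 ,  0.20383084, -0.31092859]), 'wrist_torque': array([ 0.02177842, -0.00125395, -0.00157162]), 'grasp_force': 0.0, 'gripper_width': 85.09199842429433}
```

View pics/top0.png

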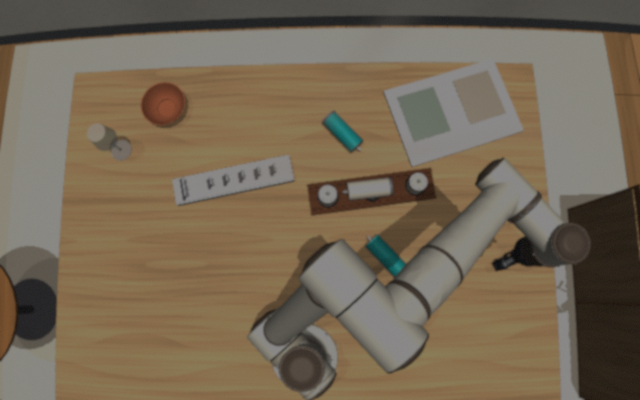

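View pics/side0.png

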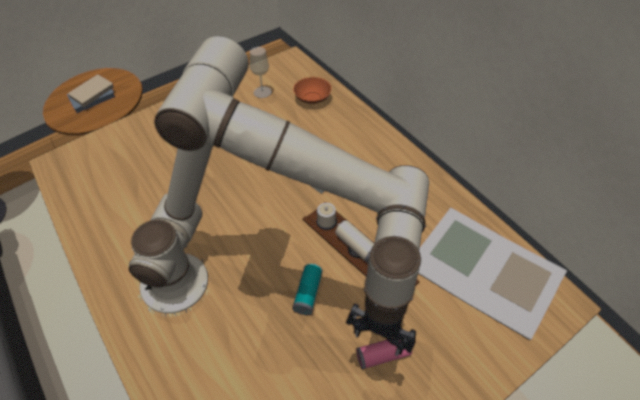

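The top view has image up = +x and left = +y. Candidates for the tall candle are the cream one in the tray at (370,188), turquoise at (342,131) and (386,255), pink under the gripper (side view, 385,352), and the short candles at (328,194) and (418,182). By the description it is the cream one, with its flame pointing left (+y). The bank is at (233,180), with the broad toggle at its left end.

```bash
python3 - <<'E'
from h import *
a=cv2.imread("pics/top0.png")
cv2.imwrite("pics/crop0.png",cv2.resize(a[140:225,165:445],None,fx=2.85,fy=2.85,interpolation=cv2.INTER_CUBIC))
hsv=cv2.cvtColor(a,cv2.COLOR_BGR2HSV)
P=arm.camera_params("top")
def rep(m,box,z,name):
    x0,y0,x1,y1=box; mm=np.zeros(m.shape,np.uint8); mm[y0:y1,x0:x1]=m[y0:y1,x0:x1]*255
    mm=cv2.morphologyEx(mm,cv2.MORPH_CLOSE,np.ones((7,7)))
    cs,_=cv2.findContours(mm,0,cv2.CHAIN_APPROX_NONE); c=max(cs,key=cv2.contourArea)
    b=cv2.boxPoints(cv2.minAreaRect(c)); w=np.array([onz("top",p,z,P) for p in b])
    e=w[1]-w[0];f=w[2]-w[1]; L=e if np.linalg.norm(e)>np.linalg.norm(f) else f
    L=L*np.sign(L[1])
    print(name,b.round(1).tolist(),"c",w.mean(0).round(1),"sizes",np.linalg.norm(e).round(1),np.linalg.norm(f).round(1),"yaw of y",np.arctan2(-L[0],L[1]).round(4))
H,S,V=hsv[...,0],hsv[...,1],hsv[...,2]
for p in [(313,205),(350,205),(200,190),(370,188),(380,210),(250,172)]: print(p,hsv[p[1],p[0]])
rep((S<60)&(V>110),(165,150,300,210),30,"bank")
rep((V<115),(300,160,445,222),10,"tray")
rep((S<90)&(V>120),(346,172,396,204),33,"candle")
for n,bx in [("sA",(403,165,435,200)),("sB",(314,178,342,212))]: rep((S<90)&(V>120),bx,65,n)
E
```

```text
(313, 205) [ 10 152  77]
(350, 205) [ 11 153  70]
(200, 190) [  0   4 137]
(370, 188) [  0   2 137]
(380, 210) [ 18 110 137]
(250, 172) [ 15   7 137]
bank [[170.3000030517578, 178.8000030517578], [288.79998779296875, 153.6999969482422], [294.20001220703125, 179.39999389648438], [175.6999969482422, 204.5]] c [545.7 219.4  30. ] sizes 383.7 84.7 yaw of y 0.1938
tray [[307.0, 160.0], [444.0, 160.0], [444.0, 221.0], [307.0, 221.0]] c [ 506.6 -231.9   10. ] sizes 438.8 197.1 yaw of y -0.0142
candle [[348.29998779296875, 183.1999969482422], [388.3999938964844, 178.8000030517578], [389.8999938964844, 192.6999969482422], [349.70001220703125, 197.0]] c [ 509.5 -208.3   33. ] sizes 126.1 44.0 yaw of y 0.0931
sA [[407.0, 181.0], [418.0, 170.0], [429.0, 181.0], [418.0, 192.0]] c [ 522.3 -355.5   65. ] sizes 49.3 47.5 yaw of y 0.76
sB [[320.0, 186.0], [335.0, 186.0], [335.0, 201.0], [320.0, 201.0]] c [487.9 -78.5  65. ] sizes 45.5 46.2 yaw of y 1.5494
```

View pics/crop0.png

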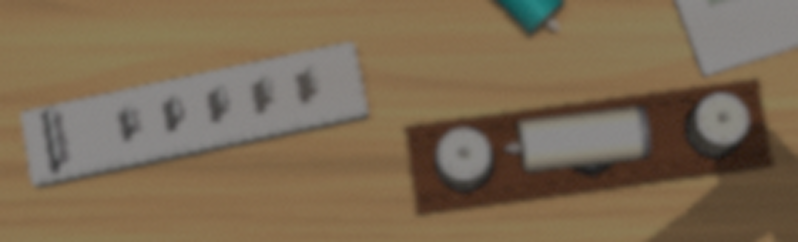

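```bash
python3 - <<'E'
from h import *
a=cv2.imread("pics/top0.png"); P=arm.camera_params("top")
hsv=cv2.cvtColor(a,cv2.COLOR_BGR2HSV).astype(int); H,S,V=[hsv[...,i] for i in range(3)]
m=(((V<100)&((H<15)|(H>170)|(V<60)))|((S<60)&(V>90))); m[:166]=0; m[216:]=0; m[:,:303]=0; m[:,438:]=0
mm=cv2.morphologyEx(m.astype(np.uint8)*255,cv2.MORPH_OPEN,np.ones((3,3)))
c=max(cv2.findContours(mm,0,1)[0],key=cv2.contourArea); b=cv2.boxPoints(cv2.minAreaRect(c))
w=np.array([onz("top",p,8,P) for p in b]); print(b.round(1).tolist(),w.round(1).tolist(),w.mean(0).round(1))
print([np.linalg.norm(w[i]-w[i-1]).round(1) for i in range(4)])
# crop-read corners
cr=np.array([(407,127),(757,82),(772,165),(417,213)])/2.85+[165,140]
w=np.array([onz("top",p,8,P) for p in cr]);print(w.round(1).tolist(),w.mean(0).round(1))
L=w[0]+w[3]-w[1]-w[2];print("yaw",np.arctan2(-L[0],L[1]))
# candle
m=((S<75)).astype(np.uint8)*255; m2=np.zeros_like(m); m2[172:206,343:398]=m[172:206,343:398]
m2=cv2.morphologyEx(m2,cv2.MORPH_OPEN,np.ones((5,5)))
c=max(cv2.findContours(m2,0,1)[0],key=cv2.contourArea); r=cv2.minAreaRect(c);b=cv2.boxPoints(r);print(r)
w=np.array([onz("top",p,36,P) for p in b]);print(w.round(1).tolist(),w.mean(0).round(1))
print("crop candle",[onz("top",np.array(p)/2.85+[165,140],z,P).round(1).tolist() for p,z in [((521,145),33),((649,131),33),((463,155),65),((722,119),65)]])
s=arm.read_state();M=R.from_quat(s["ee_rot"]).as_matrix();print(M.round(3))
E
```

```text
[[306.8999938964844, 184.1999969482422], [431.3999938964844, 167.3000030517578], [435.5, 198.0], [311.0, 214.89999389648438]] [[529.6, -14.8, 8.0], [578.6, -412.8, 8.0], [478.8, -420.3, 8.0], [431.6, -26.7, 8.0]] [ 504.7 -218.7    8. ]
[np.float64(98.7), np.float64(401.0), np.float64(100.1), np.float64(396.4)]
[[528.4, -17.8, 8.0], [573.7, -410.1, 8.0], [479.1, -421.4, 8.0], [432.1, -27.6, 8.0]] [ 503.3 -219.2    8. ]
yaw 0.11679962522709006
((369.28399658203125, 189.86593627929688), (21.2475643157959, 46.98292922973633), 83.1572265625)
[[528.4, -132.8, 36.0], [543.9, -278.5, 36.0], [477.1, -283.5, 36.0], [462.0, -138.9, 36.0]] [ 502.8 -208.4   36. ]
crop candle [[501.2, -141.9, 33.0], [514.5, -281.9, 33.0], [485.1, -78.3, 65.0], [519.9, -356.3, 65.0]]
[[-0.892 -0.452 -0.001]
 [-0.452  0.892  0.002]
 [ 0.     0.002 -1.   ]]
```

```bash
python3 -m handwheel '[{"x":0.12,"y":0.2,"az":0.09},{"x":0.12,"y":0.2,"az":0.09},{"x":0.12,"y":0.2,"az":0.09},{"x":0.12,"y":0.2,"az":0.09},{"x":0.12,"y":0.2,"az":0.09},{"x":0.12,"y":0.2,"az":0.09},{"x":0.12,"y":0.2,"az":0.09},{"x":0.12,"y":0.2,"az":0.09}]' 1
cat > st.py <<'E'
from h import *
s=arm.read_state();M=R.from_quat(s["ee_rot"]).as_matrix();p=np.array(s["position"])
print("t",s["clock"],"p",p.round(1),"y_t",M[:,1].round(3),"z_t",M[:,2].round(3),"w",round(s["gripper_width"],1),"gf",s["grasp_force"],"F",s["contact_force"].round(1),"j",s["joints"].round(2))
def go(tp,yt,zt):
    y=np.array(yt,float);y/=np.linalg.norm(y);z=np.array(zt,float);z-=y*(z@y);z/=np.linalg.norm(z)
    T=np.stack([np.cross(y,z),y,z],1)
    print("shift shares",((np.array(tp)-p)/200).round(3),"turn shares",(R.from_matrix(T@M.T).as_rotvec()/(np.pi/2)).round(3))
E
python3 - <<'E'
from st import *
u=[.994,.11,0];v=np.array([-.11,.994,0])
go([505,-183,130],u,v*.342-np.array([0,0,.94]))
E
```

```text
t 0.1 p [ 282.2 -557.1  201.3] y_t [-0.452  0.892  0.002] z_t [-0.001  0.002 -1.   ] w 85.1 gf 0.0 F [-0.2  0.2 -0.3] j [-0.84  0.39  0.01 -0.   -1.19 -0.26]
shift shares [ 1.114  1.87  -0.357] turn shares [ 0.123  0.23  -1.214]invalid input at $[0]: expected keys x, y, z, ax, ay, az
```

```bash
python3 -m handwheel '[{"x":0.12,"y":0.2,"z":0,"ax":0,"ay":0,"az":0.09},{"x":0.12,"y":0.2,"z":0,"ax":0,"ay":0,"az":0.09},{"x":0.12,"y":0.2,"z":0,"ax":0,"ay":0,"az":0.09},{"x":0.12,"y":0.2,"z":0,"ax":0,"ay":0,"az":0.09},{"x":0.12,"y":0.2,"z":0,"ax":0,"ay":0,"az":0.09},{"x":0.12,"y":0.2,"z":0,"ax":0,"ay":0,"az":0.09},{"x":0.12,"y":0.2,"z":0,"ax":0,"ay":0,"az":0.09},{"x":0.12,"y":0.2,"z":0,"ax":0,"ay":0,"az":0.09}]' 1
python3 - <<'E'
from st import *
u=np.array([.994,.11,0]);v=np.array([-.11,.994,0])
go([505,-183,130],-u,v*.342-np.array([0,0,.94]))
E
```

```text
clock: 0.9
position: [474.8, -235.6, 202.1]
ee_rot: [0.719, -0.695, -0.0, 0.0]
contact_force: [0.6, -1.1, 0.2]
gripper_width: 85.1
grasp_force: 0.0
t 0.9 p [ 474.8 -235.6  202.1] y_t [-0.999 -0.035  0.   ] z_t [-0.  0. -1.] w 85.1 gf 0.0 F [ 0.6 -1.1  0.2] j [-0.15  0.22 -0.22 -0.   -1.12  0.19]
shift shares [ 0.151  0.263 -0.36 ] turn shares [0.221 0.016 0.047]
```

```bash
python3 -m handwheel '[{"x":0.03,"y":0.05,"z":-0.06,"ax":0.044,"ay":0.003,"az":0.01},{"x":0.03,"y":0.05,"z":-0.06,"ax":0.044,"ay":0.003,"az":0.01},{"x":0.03,"y":0.05,"z":-0.06,"ax":0.044,"ay":0.003,"az":0.01},{"x":0.03,"y":0.05,"z":-0.06,"ax":0.044,"ay":0.003,"az":0.01},{"x":0.03,"y":0.06,"z":-0.06,"ax":0.044,"ay":0.003,"az":0.007},{"x":0,"y":0,"z":-0.06,"ax":0,"ay":0,"az":0},{"x":0,"y":0,"z":0,"ax":0,"ay":0,"az":0},{"x":0,"y":0,"z":0,"ax":0,"ay":0,"az":0}]' 1
python3 - <<'E'
from st import *
u=np.array([.994,.11,0]);v=np.array([-.11,.994,0])
go([505,-183,15],-u,v*.342-np.array([0,0,.94]))
P=arm.camera_params("wrist")
im=save("wrist","w1.png")
print([proj("wrist",q,P).round(0).tolist() for q in [(508,-212,61),(504,-218.5,5),(515,-279,33),(501,-145,33)]])
E
```

```text
clock: 1.7
position: [503.8, -185.6, 130.3]
ee_rot: [0.732, -0.66, -0.128, -0.115]
contact_force: [0.4, 0.0, -0.4]
gripper_width: 85.5
grasp_force: 0.0
t 1.7 p [ 503.8 -185.6  130.3] y_t [-0.995 -0.104  0.001] z_t [-0.036  0.336 -0.941] w 85.5 gf 0.0 F [ 0.4  0.  -0.4] j [-0.26  0.41 -0.07 -0.34 -1.24  0.5 ]
shift shares [ 0.006  0.013 -0.576] turn shares [ 0.002 -0.     0.004]
[[320.0, 141.0], [325.0, 105.0], [320.0, 33.0], [320.0, 191.0]]
```

View pics/w1.png

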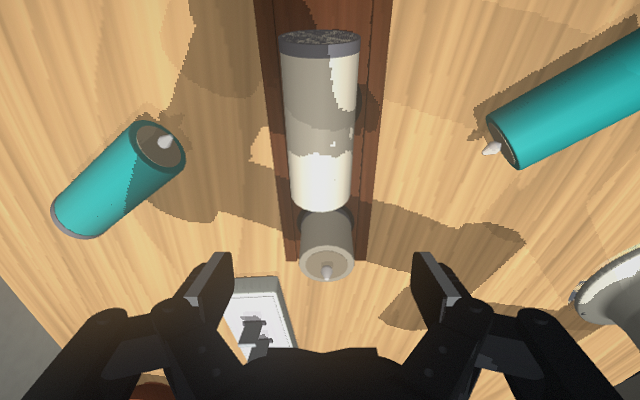

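The wrist view shows the cream candle centred at (320,125), with its grey base band at (320,42) and its flame end at (320,195). This matches the projected points, so I'm descending.

```bash
python3 -m handwheel '[{"x":0.003,"y":0.006,"z":-0.09,"ax":0,"ay":0,"az":0},{"x":0.003,"y":0.006,"z":-0.09,"ax":0,"ay":0,"az":0},{"x":0,"y":0,"z":-0.09,"ax":0,"ay":0,"az":0},{"x":0,"y":0,"z":-0.09,"ax":0,"ay":0,"az":0},{"x":0,"y":0,"z":-0.08,"ax":0,"ay":0,"az":0},{"x":0,"y":0,"z":-0.07,"ax":0,"ay":0,"az":0},{"x":0,"y":0,"z":-0.06,"ax":0,"ay":0,"az":0},{"x":0,"y":0,"z":0,"ax":0,"ay":0,"az":0}]' 1
python3 -m handwheel '[{"x":0,"y":0,"z":0,"ax":0,"ay":0,"az":0},{"x":0,"y":0,"z":0,"ax":0,"ay":0,"az":0},{"x":0,"y":0,"z":0,"ax":0,"ay":0,"az":0},{"x":0,"y":0,"z":0,"ax":0,"ay":0,"az":0},{"x":0,"y":0,"z":0,"ax":0,"ay":0,"az":0},{"x":0,"y":0,"z":0,"ax":0,"ay":0,"az":0},{"x":0,"y":0,"z":0,"ax":0,"ay":0,"az":0},{"x":0,"y":0,"z":0,"ax":0,"ay":0,"az":0}]' -1
python3 -c "import st"
```

```text
clock: 2.55
position: [504.6, -182.8, 14.8]
ee_rot: [0.731, -0.66, -0.129, -0.115]
contact_force: [-0.4, -0.0, 0.2]
gripper_width: 85.5
grasp_force: 0.0
clock: 3.35
position: [505.6, -183.9, 18.0]
ee_rot: [0.732, -0.659, -0.127, -0.115]
contact_force: [-1.9, -0.5, 4.6]
gripper_width: 44.3
grasp_force: 55.2
t 3.35 p [ 505.6 -183.9   18. ] y_t [-0.995 -0.105 -0.001] z_t [-0.035  0.337 -0.941] w 44.3 gf 55.188851952552795 F [-1.9 -0.5  4.6] j [-0.26  0.54 -0.16 -0.38 -1.03  0.59]
```

```bash
python3 - <<'E'
from h import *
w=save("wrist","w2.png"); s=save("side","s2.png")
c=cv2.resize(s[170:330,270:470],None,fx=2.5,fy=2.5)
o=np.zeros((400,640+0,3),np.uint8)
cv2.imwrite("pics/c2.png",cv2.resize(np.hstack([w[:, 150:490],c[:400,50:450]]),None,fx=1,fy=1)[:,:,::-1])
E
```

```text
(no output)
```

View pics/c2.png

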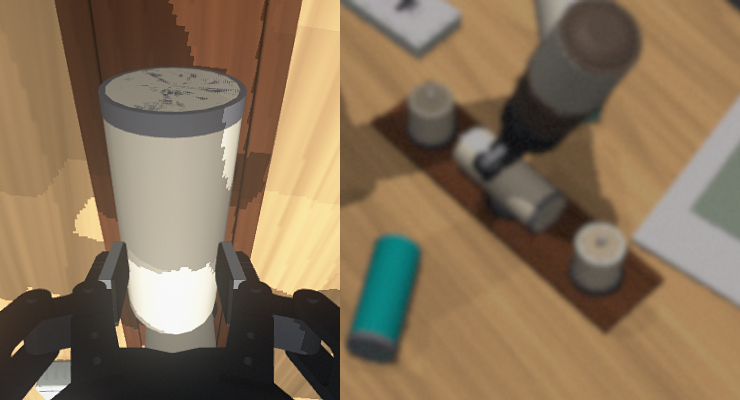

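```bash
python3 -m handwheel '[{"x":0,"y":0,"z":0,"ax":0,"ay":0,"az":0},{"x":0,"y":0,"z":0,"ax":0,"ay":0,"az":0},{"x":0,"y":0,"z":0,"ax":0,"ay":0,"az":0},{"x":0,"y":0,"z":0,"ax":0,"ay":0,"az":0},{"x":0,"y":0,"z":0,"ax":0,"ay":0,"az":0},{"x":0,"y":0,"z":-0.01,"ax":0,"ay":0,"az":0},{"x":0,"y":0,"z":-0.015,"ax":0,"ay":0,"az":0},{"x":0,"y":0,"z":-0.01,"ax":0,"ay":0,"az":0}]' 1
python3 -m handwheel '[{"x":0,"y":0,"z":0,"ax":0,"ay":0,"az":0},{"x":0,"y":0,"z":0,"ax":0,"ay":0,"az":0},{"x":0,"y":0,"z":0,"ax":0,"ay":0,"az":0},{"x":0,"y":0,"z":0,"ax":0,"ay":0,"az":0},{"x":0,"y":0,"z":0,"ax":0,"ay":0,"az":0},{"x":0,"y":0,"z":0,"ax":0,"ay":0,"az":0},{"x":0,"y":0,"z":0,"ax":0,"ay":0,"az":0},{"x":0,"y":0,"z":0,"ax":0,"ay":0,"az":0}]' -1
python3 -c "import st"
```

```text
clock: 4.25
position: [505.4, -183.0, 8.9]
ee_rot: [0.732, -0.66, -0.128, -0.115]
contact_force: [-0.1, -0.3, -0.1]
gripper_width: 85.4
grasp_force: 0.0
clock: 5.05
position: [506.0, -183.5, 10.2]
ee_rot: [0.732, -0.659, -0.127, -0.115]
contact_force: [-1.4, -1.2, 5.7]
gripper_width: 50.9
grasp_force: 61.0
t 5.05 p [ 506.  -183.5   10.2] y_t [-0.995 -0.104 -0.001] z_t [-0.034  0.337 -0.941] w 50.9 gf 60.9851861000061 F [-1.4 -1.2  5.7] j [-0.26  0.56 -0.16 -0.38 -1.01  0.6 ]
```

```bash
python3 -m handwheel '[{"x":0,"y":0,"z":0,"ax":0,"ay":0,"az":0},{"x":0,"y":0,"z":0,"ax":0,"ay":0,"az":0},{"x":0,"y":0,"z":0,"ax":0,"ay":0,"az":0},{"x":0,"y":0,"z":0,"ax":0,"ay":0,"az":0},{"x":0,"y":0,"z":-0.005,"ax":0,"ay":0,"az":0},{"x":0,"y":0,"z":-0.01,"ax":0,"ay":0,"az":0},{"x":0,"y":0,"z":-0.01,"ax":0,"ay":0,"az":0},{"x":0,"y":0,"z":0,"ax":0,"ay":0,"az":0}]' 1
python3 -m handwheel '[{"x":0,"y":0,"z":0,"ax":0,"ay":0,"az":0},{"x":0,"y":0,"z":0,"ax":0,"ay":0,"az":0},{"x":0,"y":0,"z":0,"ax":0,"ay":0,"az":0},{"x":0,"y":0,"z":0,"ax":0,"ay":0,"az":0},{"x":0,"y":0,"z":0,"ax":0,"ay":0,"az":0},{"x":0,"y":0,"z":0,"ax":0,"ay":0,"az":0},{"x":0,"y":0,"z":0,"ax":0,"ay":0,"az":0},{"x":0,"y":0,"z":0,"ax":0,"ay":0,"az":0}]' -1
python3 -c "import st"
```

```text
clock: 5.85
position: [505.3, -183.0, 3.9]
ee_rot: [0.732, -0.66, -0.128, -0.115]
contact_force: [-0.1, -0.0, 0.3]
gripper_width: 85.3
grasp_force: 0.0
clock: 6.65
position: [506.0, -183.5, 5.1]
ee_rot: [0.732, -0.659, -0.127, -0.116]
contact_force: [-1.4, -0.2, 5.3]
gripper_width: 52.6
grasp_force: 62.9
t 6.65 p [ 506.  -183.5    5.1] y_t [-0.995 -0.104 -0.001] z_t [-0.034  0.337 -0.941] w 52.6 gf 62.94126749038696 F [-1.4 -0.2  5.3] j [-0.26  0.56 -0.17 -0.38 -1.    0.6 ]
```

```bash
python3 -m handwheel '[{"x":0,"y":0,"z":0.01,"ax":0,"ay":0,"az":0},{"x":0,"y":0,"z":0.02,"ax":0,"ay":0,"az":0},{"x":0,"y":0,"z":0.03,"ax":0,"ay":0,"az":0},{"x":0,"y":0,"z":0.05,"ax":0,"ay":0,"az":0},{"x":0,"y":0,"z":0.05,"ax":0,"ay":0,"az":0},{"x":0,"y":0,"z":0.03,"ax":0,"ay":0,"az":0},{"x":0,"y":0,"z":0.01,"ax":0,"ay":0,"az":0},{"x":0,"y":0,"z":0,"ax":0,"ay":0,"az":0}]' -1
python3 - <<'E'
import st
from h import *
save("wrist","w3.png")
s=save("side","s3.png")
w=cv2.imread("pics/w3.png"); c=cv2.resize(cv2.imread("pics/s3.png")[150:310,300:460],None,fx=2.5,fy=2.5)
cv2.imwrite("pics/c3.png",np.hstack([w[:,150:490],c]))
E
```

```text
clock: 7.45
position: [505.8, -183.2, 44.9]
ee_rot: [0.732, -0.66, -0.128, -0.116]
contact_force: [0.0, -0.1, -3.4]
gripper_width: 53.0
grasp_force: 63.2
t 7.45 p [ 505.8 -183.2   44.9] y_t [-0.995 -0.103 -0.001] z_t [-0.034  0.337 -0.941] w 53.0 gf 63.194628953933716 F [ 0.  -0.1 -3.4] j [-0.26  0.51 -0.14 -0.37 -1.08  0.57]
```

View pics/c3.png

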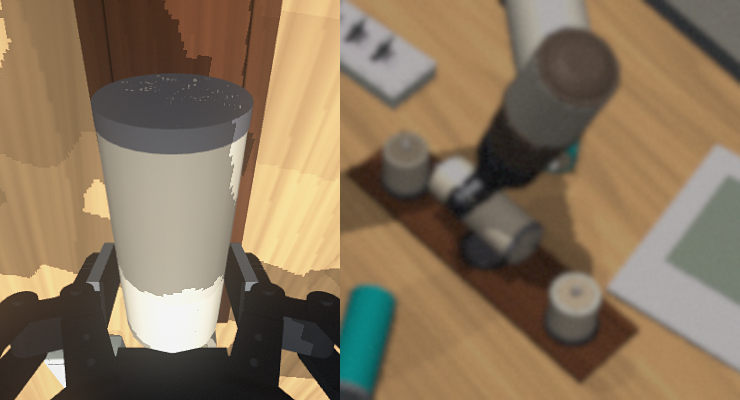

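The candle is held, with the grey base facing the camera. The wrist camera sits on the -y side and will end up underneath after the turn, so I'm checking its clearance.

```bash
python3 -m handwheel '[{"x":0,"y":0,"z":0.05,"ax":0,"ay":0,"az":0},{"x":0,"y":0,"z":0.1,"ax":0,"ay":0,"az":0},{"x":0,"y":0,"z":0.1,"ax":0,"ay":0,"az":0},{"x":0,"y":0,"z":0.1,"ax":0,"ay":0,"az":0},{"x":0,"y":0,"z":0.1,"ax":0,"ay":0,"az":0},{"x":0,"y":0,"z":0.1,"ax":0,"ay":0,"az":0},{"x":0,"y":0,"z":0.05,"ax":0,"ay":0,"az":0},{"x":0,"y":0,"z":0,"ax":0,"ay":0,"az":0}]' -1
python3 - <<'E'
from st import *
P=arm.camera_params("wrist"); print("cam in tool frame",(M.T@(np.array(P["position"])-p)).round(1))
u=np.array([.994,.11,0]);v=np.array([-.11,.994,0])
go([501,-191,160],-u,v*.94-np.array([0,0,.342]))
E
```

```text
clock: 8.35
position: [506.4, -183.4, 166.0]
ee_rot: [0.732, -0.659, -0.126, -0.116]
contact_force: [0.1, -0.3, -2.0]
gripper_width: 52.7
grasp_force: 63.4
t 8.35 p [ 506.4 -183.4  166. ] y_t [-0.995 -0.104 -0.003] z_t [-0.032  0.336 -0.941] w 52.7 gf 63.383599519729614 F [ 0.1 -0.3 -2. ] j [-0.26  0.37 -0.03 -0.33 -1.31  0.47]
cam in tool frame [  78.4   -0.2 -172.7]
shift shares [-0.027 -0.038 -0.03 ] turn shares [0.555 0.062 0.005]
```

I tilted the wrong way: the flame-up turn would leave the tool pointing upward. I'll set the candle back down and regrasp it leaning the other way by 30 degrees, nearer the flame end.

```bash
python3 -m handwheel '[{"x":0,"y":0,"z":-0.12,"ax":0,"ay":0,"az":0},{"x":0,"y":0,"z":-0.18,"ax":0,"ay":0,"az":0},{"x":0,"y":0,"z":-0.18,"ax":0,"ay":0,"az":0},{"x":0,"y":0,"z":-0.14,"ax":0,"ay":0,"az":0},{"x":0,"y":0,"z":-0.08,"ax":0,"ay":0,"az":0},{"x":0,"y":0,"z":-0.06,"ax":0,"ay":0,"az":0},{"x":0,"y":0,"z":-0.03,"ax":0,"ay":0,"az":0},{"x":0,"y":0,"z":-0.01,"ax":0,"ay":0,"az":0}]' -1
python3 -m handwheel '[{"x":0,"y":0,"z":0,"ax":0,"ay":0,"az":0},{"x":0,"y":0,"z":0,"ax":0,"ay":0,"az":0},{"x":0,"y":0,"z":0,"ax":0,"ay":0,"az":0},{"x":0,"y":0,"z":0,"ax":0,"ay":0,"az":0},{"x":0,"y":0,"z":0,"ax":0,"ay":0,"az":0},{"x":0,"y":0,"z":0,"ax":0,"ay":0,"az":0},{"x":0,"y":0,"z":0.03,"ax":0,"ay":0,"az":0},{"x":0,"y":0,"z":0.1,"ax":0,"ay":0,"az":0}]' 1
python3 -m handwheel '[{"x":0,"y":0,"z":0.15,"ax":0,"ay":0,"az":0},{"x":0,"y":0,"z":0.15,"ax":-0.07,"ay":-0.007,"az":0},{"x":0,"y":0,"z":0.15,"ax":-0.08,"ay":-0.009,"az":0},{"x":0,"y":0,"z":0,"ax":-0.08,"ay":-0.009,"az":0},{"x":0,"y":0,"z":0,"ax":-0.08,"ay":-0.009,"az":0},{"x":0,"y":0,"z":0,"ax":-0.08,"ay":-0.009,"az":0},{"x":0,"y":0,"z":0,"ax":-0.08,"ay":-0.009,"az":0},{"x":0,"y":0,"z":0,"ax":-0.08,"ay":-0.009,"az":0}]' 1
python3 - <<'E'
from st import *
save("top","t4.png"); save("wrist","w4.png")
a=cv2.imread("pics/t4.png"); 
cv2.imwrite("pics/c4.png",np.vstack([cv2.resize(a[150:225,290:450],(640,300),interpolation=cv2.INTER_CUBIC),cv2.resize(cv2.imread("pics/w4.png"),(640,300)[:2])]))
u=np.array([.994,.11,0]);v=np.array([-.11,.994,0])
go([505,-194,100],-u,-v*.5-np.array([0,0,.866]))
E
```

```text
clock: 9.15
position: [505.5, -183.1, 5.1]
ee_rot: [0.732, -0.659, -0.128, -0.115]
contact_force: [-2.6, 1.4, 6.7]
gripper_width: 52.9
grasp_force: 63.8
clock: 9.95
position: [504.1, -182.6, 29.1]
ee_rot: [0.731, -0.66, -0.13, -0.115]
contact_force: [-0.3, 0.1, 0.2]
gripper_width: 85.3
grasp_force: 0.0
clock: 10.75
position: [506.2, -182.4, 121.7]
ee_rot: [0.718, -0.646, 0.195, 0.17]
contact_force: [0.4, -1.5, 0.7]
gripper_width: 85.1
grasp_force: 0.0
t 10.75 p [ 506.2 -182.4  121.7] y_t [-0.994 -0.107 -0.009] z_t [ 0.061 -0.496 -0.866] w 85.1 gf 0.0 F [ 0.4 -1.5  0.7] j [ 0.19  0.28 -0.74  0.8  -0.77 -0.73]
shift shares [-0.006 -0.058 -0.108] turn shares [-0.001  0.005  0.002]
```

View pics/c4.png

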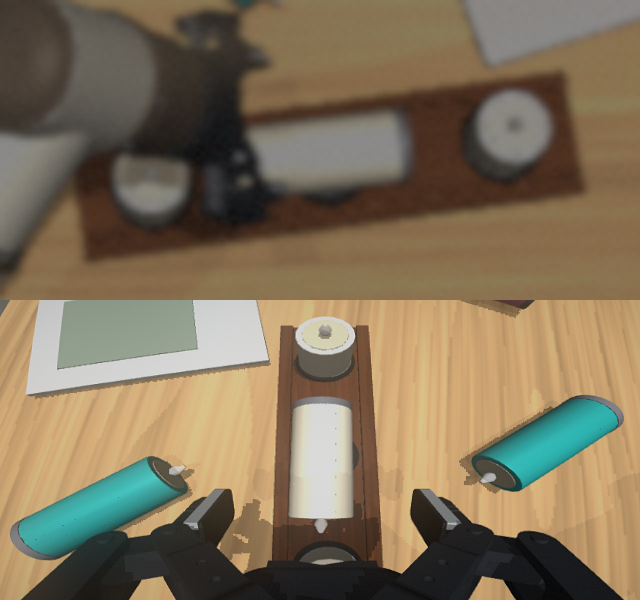

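The top crop shows the candle back in place, with its base edge near (392,186) as before. In the wrist view it is centred, with the flame toward me. I'm descending with the corrected tilt.

```bash
python3 -m handwheel '[{"x":0,"y":-0.03,"z":-0.05,"ax":0,"ay":0.005,"az":0},{"x":0,"y":-0.03,"z":-0.08,"ax":0,"ay":0,"az":0},{"x":0,"y":0,"z":-0.1,"ax":0,"ay":0,"az":0},{"x":0,"y":0,"z":-0.1,"ax":0,"ay":0,"az":0},{"x":0,"y":0,"z":-0.1,"ax":0,"ay":0,"az":0},{"x":0,"y":0,"z":-0.07,"ax":0,"ay":0,"az":0},{"x":0,"y":0,"z":-0.04,"ax":0,"ay":0,"az":0},{"x":0,"y":0,"z":-0.015,"ax":0,"ay":0,"az":0}]' 1
python3 -c "import st"
```

```text
clock: 11.65
position: [505.6, -197.0, 8.6]
ee_rot: [0.718, -0.648, 0.188, 0.172]
contact_force: [0.3, 0.4, 0.6]
gripper_width: 85.4
grasp_force: 0.0
t 11.65 p [ 505.6 -197.     8.6] y_t [-0.995 -0.102  0.003] z_t [ 0.047 -0.491 -0.87 ] w 85.4 gf 0.0 F [0.3 0.4 0.6] j [ 0.03  0.45 -0.89  1.25 -0.55 -1.11]
```

```bash
python3 -m handwheel '[{"x":0,"y":0.01,"z":0,"ax":0,"ay":0,"az":0},{"x":0,"y":0,"z":0,"ax":0,"ay":0,"az":0},{"x":0,"y":0,"z":0,"ax":0,"ay":0,"az":0},{"x":0,"y":0,"z":0,"ax":0,"ay":0,"az":0},{"x":0,"y":0,"z":0,"ax":0,"ay":0,"az":0},{"x":0,"y":0,"z":0,"ax":0,"ay":0,"az":0},{"x":0,"y":0,"z":0,"ax":0,"ay":0,"az":0},{"x":0,"y":0,"z":0,"ax":0,"ay":0,"az":0}]' -1
python3 -m handwheel '[{"x":0,"y":0,"z":0.02,"ax":0,"ay":0,"az":0},{"x":0,"y":0,"z":0.05,"ax":0,"ay":0,"az":0},{"x":0,"y":0,"z":0.1,"ax":0,"ay":0,"az":0},{"x":0,"y":0,"z":0.15,"ax":0,"ay":0,"az":0},{"x":0,"y":0,"z":0.15,"ax":0,"ay":0,"az":0},{"x":0,"y":0,"z":0.15,"ax":0,"ay":0,"az":0},{"x":0,"y":0,"z":0.1,"ax":0,"ay":0,"az":0},{"x":0,"y":0,"z":0.05,"ax":0,"ay":0,"az":0}]' -1
python3 - <<'E'
from st import *
u=np.array([.994,.11,0]);v=np.array([-.11,.994,0])
M0=R.from_quat([0.718,-0.648,0.188,0.172]).as_matrix()
go([501.5,-196,150],-u,v*.866-np.array([0,0,.5]))
E
```

```text
clock: 12.45
position: [506.6, -193.3, 10.8]
ee_rot: [0.719, -0.647, 0.19, 0.171]
contact_force: [-1.3, 1.1, 5.8]
gripper_width: 51.7
grasp_force: 61.9
clock: 13.25
position: [505.8, -192.6, 164.6]
ee_rot: [0.719, -0.647, 0.189, 0.17]
contact_force: [-1.0, -1.2, -3.7]
gripper_width: 51.6
grasp_force: 63.2
t 13.25 p [ 505.8 -192.6  164.6] y_t [-0.994 -0.105  0.   ] z_t [ 0.052 -0.49  -0.87 ] w 51.6 gf 63.240394592285156 F [-1.  -1.2 -3.7] j [ 0.19  0.23 -0.66  0.7  -0.86 -0.59]
shift shares [-0.022 -0.017 -0.073] turn shares [0.989 0.107 0.002]
```

```bash
python3 -m handwheel '[{"x":0,"y":0,"z":0,"ax":0.07,"ay":0.008,"az":0},{"x":0,"y":0,"z":0,"ax":0.08,"ay":0.009,"az":0},{"x":0,"y":0,"z":0,"ax":0.08,"ay":0.009,"az":0},{"x":0,"y":0,"z":0,"ax":0.08,"ay":0.009,"az":0},{"x":0,"y":0,"z":0,"ax":0.08,"ay":0.009,"az":0},{"x":0,"y":0,"z":0,"ax":0.08,"ay":0.009,"az":0},{"x":0,"y":0,"z":0,"ax":0.08,"ay":0.009,"az":0},{"x":0,"y":0,"z":0,"ax":0.08,"ay":0.009,"az":0}]' -1
python3 -m handwheel '[{"x":0,"y":0,"z":0,"ax":0.08,"ay":0.009,"az":0},{"x":0,"y":0,"z":0,"ax":0.08,"ay":0.009,"az":0},{"x":0,"y":0,"z":0,"ax":0.08,"ay":0.009,"az":0},{"x":0,"y":0,"z":0,"ax":0.08,"ay":0.009,"az":0},{"x":0,"y":0,"z":0,"ax":0.06,"ay":0.006,"az":0},{"x":0,"y":0,"z":0,"ax":0,"ay":0,"az":0},{"x":0,"y":0,"z":0,"ax":0,"ay":0,"az":0},{"x":0,"y":0,"z":0,"ax":0,"ay":0,"az":0}]' -1
python3 - <<'E'
from st import *
u=np.array([.994,.11,0]);v=np.array([-.11,.994,0])
go([501.5,-196,150],-u,v*.866-np.array([0,0,.5]))
save("side","s5.png");save("wrist","w5.png");save("top","t5.png")
E
```

```text
clock: 14.05
position: [505.5, -193.2, 163.0]
ee_rot: [0.723, -0.648, -0.181, -0.158]
contact_force: [0.1, -0.8, -3.5]
gripper_width: 51.9
grasp_force: 63.1
clock: 14.85
position: [505.8, -193.0, 164.0]
ee_rot: [0.641, -0.572, -0.384, -0.339]
contact_force: [-0.4, -0.7, -1.8]
gripper_width: 51.3
grasp_force: 63.5
t 14.85 p [ 505.8 -193.   164. ] y_t [-0.993 -0.116  0.005] z_t [-0.104  0.874 -0.474] w 51.3 gf 63.48325967788696 F [-0.4 -0.7 -1.8] j [-0.57  0.71  0.31 -0.8  -1.91  0.71]
shift shares [-0.021 -0.015 -0.07 ] turn shares [-0.018 -0.005 -0.004]
```

```bash
python3 - <<'E'
from h import *
s=cv2.imread("pics/s5.png");w=cv2.imread("pics/w5.png");t=cv2.imread("pics/t5.png")
c=lambda a,x0,y0,x1,y1:cv2.resize(a[y0:y1,x0:x1],(400,300),interpolation=cv2.INTER_CUBIC)
cv2.imwrite("pics/c5.png",np.vstack([np.hstack([c(s,290,150,450,270),cv2.resize(w,(400,300))]),np.hstack([c(t,300,130,460,250),c(t,300,130,460,250)*0])]))
E
```

```text
(no output)
```

View pics/c5.png

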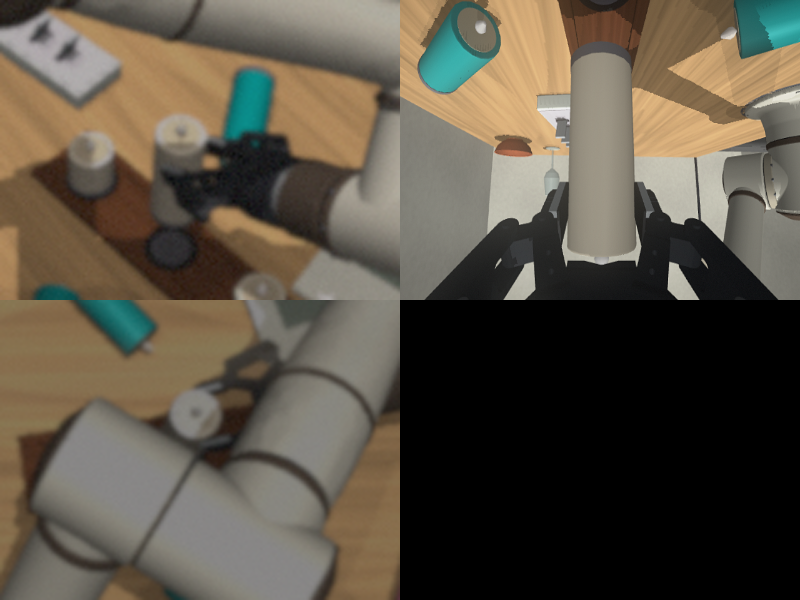

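```bash
python3 - <<'E'
from h import *
P=arm.camera_params("top");S=arm.camera_params("side")
print("top disk",onz("top",(378,176),214,P).round(1), "side disk top",onz("side",(290+181*.4,150+132*.4),214,S).round(1))
a=proj("side",(508.5,-215.7,214),S);b=proj("side",(508.5,-215.7,79),S);print("vertical line",a,b)
v=np.array([-.11,.994,0])
for d in (-5,5):
  k=np.radians(d);ax=np.array([0,0,1])*np.cos(k)+v*np.sin(k);A=np.array([508.5,-215.7,177]); print(d,proj("side",A+37*ax,S),proj("side",A-98*ax,S))
im=cv2.imread("pics/s5.png");h=cv2.cvtColor(im,cv2.COLOR_BGR2HSV)
for y in range(198,246,3):
    r=h[y,338:385]; m=np.where(r[:,1]<75)[0]; print(y,(m.min()+338,m.max()+338) if len(m) else None, end=' ')
E
```

```text
top disk [ 506.1 -215.2  214. ] side disk top [ 511.2 -214.2  214. ]
vertical line [361.95143505 203.5894085 ] [359.37958583 233.3120763 ]
-5 [362.79313182 204.31736221] [357.32681865 231.45588684]
5 [361.10582268 202.92980689] [361.45633496 235.02521155]
198 (np.int64(354), np.int64(380)) 201 (np.int64(352), np.int64(379)) 204 (np.int64(352), np.int64(379)) 207 (np.int64(352), np.int64(384)) 210 (np.int64(353), np.int64(384)) 213 (np.int64(352), np.int64(384)) 216 (np.int64(352), np.int64(384)) 219 (np.int64(352), np.int64(384)) 222 (np.int64(352), np.int64(384)) 225 (np.int64(351), np.int64(384)) 228 (np.int64(351), np.int64(383)) 231 (np.int64(351), np.int64(384)) 234 (np.int64(350), np.int64(373)) 237 (np.int64(352), np.int64(372)) 240 (np.int64(354), np.int64(364)) 243 (np.int64(352), np.int64(363))
```

```bash
python3 -m handwheel '[{"x":-0.01,"y":-0.007,"z":-0.03,"ax":-0.01,"ay":-0.001,"az":0},{"x":-0.01,"y":-0.007,"z":-0.05,"ax":0,"ay":0,"az":0},{"x":0,"y":0,"z":-0.06,"ax":0,"ay":0,"az":0},{"x":0,"y":0,"z":-0.06,"ax":0,"ay":0,"az":0},{"x":0,"y":0,"z":-0.06,"ax":0,"ay":0,"az":0},{"x":0,"y":0,"z":-0.03,"ax":0,"ay":0,"az":0},{"x":0,"y":0,"z":-0.015,"ax":0,"ay":0,"az":0},{"x":0,"y":0,"z":0,"ax":0,"ay":0,"az":0}]' -1
python3 - <<'E'
from st import *
im=save("side","s6.png");t=save("top","t6.png")
c=lambda a,x0,y0,x1,y1:cv2.resize(a[y0:y1,x0:x1],(400,300),interpolation=cv2.INTER_CUBIC)
cv2.imwrite("pics/c6.png",np.hstack([c(im,290,170,450,290),c(t,300,130,460,250)])[:,:,::-1])
A=p-25.5*M[:,2]; print("A",A.round(1))
E
```

```text
clock: 15.8
position: [501.5, -196.2, 101.8]
ee_rot: [0.642, -0.575, -0.381, -0.335]
contact_force: [0.2, 0.0, -3.7]
gripper_width: 51.5
grasp_force: 63.6
t 15.8 p [ 501.5 -196.2  101.8] y_t [-0.993 -0.115  0.007] z_t [-0.104  0.868 -0.485] w 51.5 gf 63.571797609329224 F [ 0.2  0.  -3.7] j [-0.57  0.78  0.27 -0.77 -1.82  0.79]
A [ 504.1 -218.3  114.1]
```

View pics/c6.png

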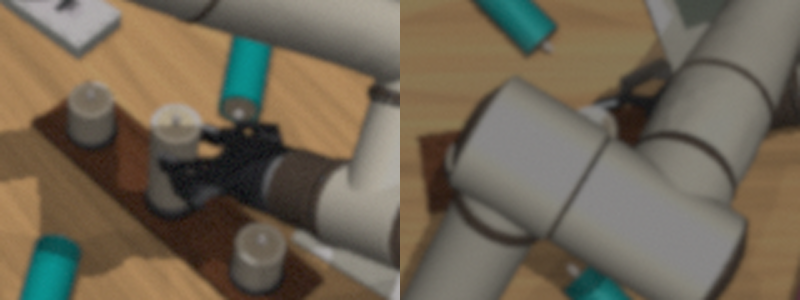

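The candle is upright over the middle pad (side crop around (170,165)), and both short candles are clear.

```bash
python3 -m handwheel '[{"x":0,"y":0,"z":-0.01,"ax":0,"ay":0,"az":0},{"x":0,"y":0,"z":-0.01,"ax":0,"ay":0,"az":0},{"x":0,"y":0,"z":-0.01,"ax":0,"ay":0,"az":0},{"x":0,"y":0,"z":0,"ax":0,"ay":0,"az":0},{"x":0,"y":0,"z":0,"ax":0,"ay":0,"az":0},{"x":0,"y":0,"z":0,"ax":0,"ay":0,"az":0},{"x":0,"y":0,"z":0,"ax":0,"ay":0,"az":0},{"x":0,"y":0,"z":0,"ax":0,"ay":0,"az":0}]' -1
```

```text
clock: 16.7
position: [501.5, -196.2, 96.4]
ee_rot: [0.643, -0.575, -0.38, -0.335]
contact_force: [-0.9, -0.0, -1.1]
gripper_width: 52.2
grasp_force: 63.6
```

```bash
python3 -m handwheel '[{"x":0,"y":0,"z":-0.004,"ax":0,"ay":0,"az":0},{"x":0,"y":0,"z":-0.004,"ax":0,"ay":0,"az":0},{"x":0,"y":0,"z":-0.004,"ax":0,"ay":0,"az":0},{"x":0,"y":0,"z":-0.003,"ax":0,"ay":0,"az":0},{"x":0,"y":0,"z":0,"ax":0,"ay":0,"az":0},{"x":0,"y":0,"z":0,"ax":0,"ay":0,"az":0},{"x":0,"y":0,"z":0,"ax":0,"ay":0,"az":0},{"x":0,"y":0,"z":0,"ax":0,"ay":0,"az":0}]' -1
```

```text
clock: 17.5
position: [501.5, -196.2, 93.3]
ee_rot: [0.642, -0.575, -0.38, -0.335]
contact_force: [0.6, 0.2, -3.4]
gripper_width: 51.6
grasp_force: 63.6
```

```bash
python3 -m handwheel '[{"x":0,"y":0,"z":-0.004,"ax":0,"ay":0,"az":0},{"x":0,"y":0,"z":-0.004,"ax":0,"ay":0,"az":0},{"x":0,"y":0,"z":-0.004,"ax":0,"ay":0,"az":0},{"x":0,"y":0,"z":0,"ax":0,"ay":0,"az":0},{"x":0,"y":0,"z":0,"ax":0,"ay":0,"az":0},{"x":0,"y":0,"z":0,"ax":0,"ay":0,"az":0},{"x":0,"y":0,"z":0,"ax":0,"ay":0,"az":0},{"x":0,"y":0,"z":0,"ax":0,"ay":0,"az":0}]' -1
```

```text
clock: 18.3
position: [501.5, -196.2, 91.0]
ee_rot: [0.642, -0.575, -0.38, -0.335]
contact_force: [0.1, -0.4, -3.5]
gripper_width: 51.9
grasp_force: 63.6
```

```bash
python3 -m handwheel '[{"x":0,"y":0,"z":-0.004,"ax":0,"ay":0,"az":0},{"x":0,"y":0,"z":-0.004,"ax":0,"ay":0,"az":0},{"x":0,"y":0,"z":-0.004,"ax":0,"ay":0,"az":0},{"x":0,"y":0,"z":0,"ax":0,"ay":0,"az":0},{"x":0,"y":0,"z":0,"ax":0,"ay":0,"az":0},{"x":0,"y":0,"z":0,"ax":0,"ay":0,"az":0},{"x":0,"y":0,"z":0,"ax":0,"ay":0,"az":0},{"x":0,"y":0,"z":0,"ax":0,"ay":0,"az":0}]' -1
```

```text
clock: 19.1
position: [501.5, -196.4, 89.4]
ee_rot: [0.643, -0.574, -0.38, -0.336]
contact_force: [-0.2, -1.7, 4.9]
gripper_width: 51.4
grasp_force: 64.1
```

```bash
python3 -m handwheel '[{"x":0,"y":0,"z":0,"ax":0,"ay":0,"az":0},{"x":0,"y":0,"z":0,"ax":0,"ay":0,"az":0},{"x":0,"y":0,"z":0,"ax":0,"ay":0,"az":0},{"x":0,"y":0,"z":0,"ax":0,"ay":0,"az":0},{"x":0,"y":0,"z":0,"ax":0,"ay":0,"az":0},{"x":0,"y":0,"z":0,"ax":0,"ay":0,"az":0},{"x":0,"y":0,"z":0,"ax":0,"ay":0,"az":0},{"x":0,"y":0,"z":0,"ax":0,"ay":0,"az":0}]' 1
python3 -m handwheel '[{"x":0.003,"y":-0.026,"z":0.015,"ax":0,"ay":0,"az":0},{"x":0.006,"y":-0.052,"z":0.03,"ax":0,"ay":0,"az":0},{"x":0.01,"y":-0.087,"z":0.05,"ax":0,"ay":0,"az":0},{"x":0.01,"y":-0.087,"z":0.05,"ax":0,"ay":0,"az":0},{"x":0.01,"y":-0.087,"z":0.05,"ax":0,"ay":0,"az":0},{"x":0.01,"y":-0.087,"z":0.05,"ax":0,"ay":0,"az":0},{"x":0.01,"y":-0.087,"z":0.06,"ax":0,"ay":0,"az":0},{"x":0,"y":0,"z":0.05,"ax":0,"ay":0,"az":0}]' 1
python3 -c "import st"
```

```text
clock: 19.9
position: [501.5, -196.2, 88.5]
ee_rot: [0.642, -0.575, -0.38, -0.335]
contact_force: [-0.3, -1.2, 0.3]
gripper_width: 85.4
grasp_force: 0.0
clock: 20.7
position: [513.1, -301.7, 159.9]
ee_rot: [0.642, -0.576, -0.379, -0.335]
contact_force: [0.3, 0.5, 0.1]
gripper_width: 85.3
grasp_force: 0.0
t 20.7 p [ 513.1 -301.7  159.9] y_t [-0.994 -0.112  0.006] z_t [-0.101  0.867 -0.487] w 85.3 gf 0.0 F [0.3 0.5 0.1] j [-0.68  0.83  0.55 -0.76 -2.05  0.7 ]
```

```bash
python3 -m handwheel '[{"x":0,"y":0,"z":0.12,"ax":0,"ay":0,"az":0},{"x":0,"y":0,"z":0.12,"ax":-0.08,"ay":-0.009,"az":0},{"x":0,"y":0,"z":0.12,"ax":-0.08,"ay":-0.009,"az":0},{"x":0,"y":0,"z":0.12,"ax":-0.08,"ay":-0.009,"az":0},{"x":0,"y":0,"z":0.1,"ax":-0.08,"ay":-0.009,"az":0},{"x":0,"y":0,"z":0,"ax":-0.08,"ay":-0.009,"az":0},{"x":0,"y":0,"z":0,"ax":-0.08,"ay":-0.009,"az":0},{"x":0,"y":0,"z":0,"ax":-0.08,"ay":-0.009,"az":0}]' -1
python3 - <<'E'
from st import *
P=arm.camera_params("wrist");w=save("wrist","w7.png");im=save("side","s7.png");t=save("top","t7.png")
c=lambda a,x0,y0,x1,y1:cv2.resize(a[y0:y1,x0:x1],(400,300),interpolation=cv2.INTER_CUBIC)
cv2.imwrite("pics/c7.png",np.vstack([np.hstack([c(im,290,170,450,290),c(t,300,130,460,250)]),np.hstack([c(t,160,120,320,240),cv2.resize(w,(400,300))])])[:,:,::-1])
ub=np.array([.981,.193,0]);vb=np.array([-.193,.981,0]);C=np.array([545.7,219.4,0])
S=C-195*vb;print("start",S)
go([S[0],S[1],250],-ub,[0,0,-1])
E
```

```text
clock: 21.5
position: [513.5, -298.8, 277.5]
ee_rot: [0.742, -0.665, -0.065, -0.056]
contact_force: [0.1, 0.4, -0.5]
gripper_width: -0.1
grasp_force: 0.0
t 21.5 p [ 513.5 -298.8  277.5] y_t [-0.994 -0.109  0.003] z_t [-0.021  0.17  -0.985] w -0.1 gf 0.0 F [ 0.1  0.4 -0.5] j [-0.34  0.36  0.2  -0.15 -1.49  0.47]
start [583.335  28.105   0.   ]
shift shares [ 0.349  1.635 -0.137] turn shares [-0.108 -0.018  0.054]
```

View pics/c7.png

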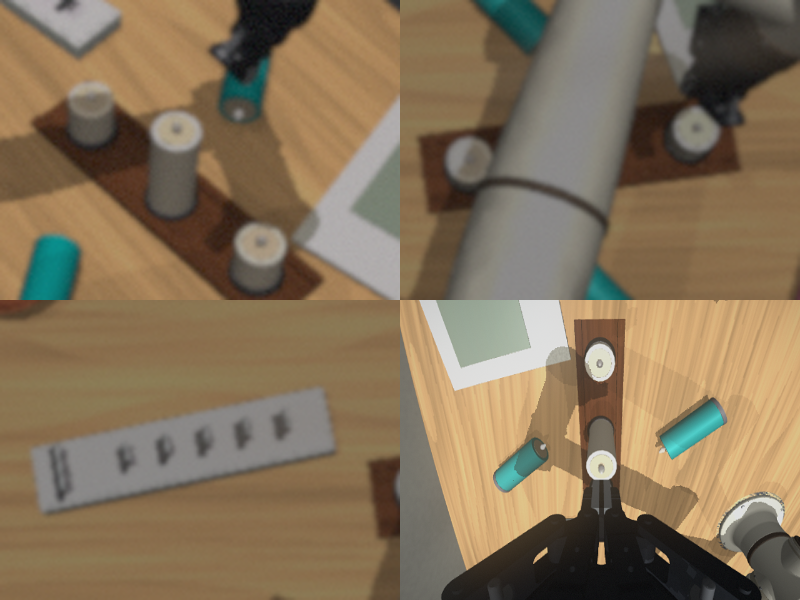

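The candle stands upright on the middle pad and the short candles are unmoved. All toggles are on. I'm moving to the bank's start.

```bash
python3 -m handwheel '[{"x":0.044,"y":0.2,"z":0,"ax":-0.03,"ay":-0.005,"az":0.015},{"x":0.044,"y":0.21,"z":0,"ax":-0.03,"ay":-0.005,"az":0.015},{"x":0.044,"y":0.21,"z":0,"ax":-0.03,"ay":-0.005,"az":0.015},{"x":0.044,"y":0.21,"z":0,"ax":-0.018,"ay":-0.003,"az":0.009},{"x":0.044,"y":0.21,"z":0,"ax":0,"ay":0,"az":0},{"x":0.044,"y":0.21,"z":0,"ax":0,"ay":0,"az":0},{"x":0.044,"y":0.2,"z":0,"ax":0,"ay":0,"az":0},{"x":0.041,"y":0.185,"z":0,"ax":0,"ay":0,"az":0}]' -1
python3 - <<'E'
from st import *
ub=np.array([.981,.193,0]);vb=np.array([-.193,.981,0]);C=np.array([545.7,219.4,0]);S=C-195*vb
go([S[0],S[1],59],-ub,[0,0,-1])
t=save("top","t8.png");w=save("wrist","w8.png")
P=arm.camera_params("top")
h=cv2.cvtColor(t,cv2.COLOR_RGB2HSV);m=((h[...,1]<90)&(h[...,2]>100)).astype(np.uint8); m[:165]=0;m[212:]=0;m[:,:310]=0;m[:,436:]=0
m=cv2.morphologyEx(m,cv2.MORPH_OPEN,np.ones((3,3)))
n,l,st_,ce=cv2.connectedComponentsWithStats(m)
for i in range(1,n):
  if st_[i,4]>60: print(ce[i].round(1),st_[i],onz("top",ce[i],65,P).round(1),onz("top",ce[i],140,P).round(1))
E
```

```text
clock: 22.45
position: [583.6, 29.6, 275.4]
ee_rot: [0.772, -0.636, -0.005, -0.001]
contact_force: [0.5, 0.1, 0.2]
gripper_width: -0.2
grasp_force: 0.0
t 22.45 p [583.6  29.6 275.4] y_t [-0.982 -0.191  0.005] z_t [-0.006  0.007 -1.   ] w -0.2 gf 0.0 F [0.5 0.1 0.2] j [ 0.32  0.28  0.04 -0.01 -1.33 -0.13]
shift shares [-1.000e-03 -7.000e-03 -1.082e+00] turn shares [-0.004 -0.004  0.001]
[376.5 182.1] [367 173  20  19 300] [ 520.8 -227.9   65. ] [ 504.8 -219.1  140. ]
[418.2 181.2] [410 173  18  18 255] [ 521.5 -356.1   65. ] [ 505.5 -340.7  140. ]
[327.4 193.4] [319 185  18  18 266] [488.2 -78.   65. ] [473.9 -76.9 140. ]
```

The candle top measures (504.8, -219.1) against the pad at (504, -218.5). I'm lowering to drag height.

```bash
python3 -m handwheel '[{"x":0,"y":-0.007,"z":-0.15,"ax":-0.004,"ay":-0.004,"az":0.001},{"x":0,"y":0,"z":-0.18,"ax":0,"ay":0,"az":0},{"x":0,"y":0,"z":-0.18,"ax":0,"ay":0,"az":0},{"x":0,"y":0,"z":-0.18,"ax":0,"ay":0,"az":0},{"x":0,"y":0,"z":-0.18,"ax":0,"ay":0,"az":0},{"x":0,"y":0,"z":-0.13,"ax":0,"ay":0,"az":0},{"x":0,"y":0,"z":-0.08,"ax":0,"ay":0,"az":0},{"x":0,"y":0,"z":0,"ax":0,"ay":0,"az":0}]' -1
python3 - <<'E'
from st import *
ub=np.array([.981,.193,0]);vb=np.array([-.193,.981,0]);C=np.array([545.7,219.4,0]);S=C+85*vb
go([S[0],S[1],59],-ub,[0,0,-1]); print("bank coords",(p-C)@vb,(p-C)@ub)
w=save("wrist","w9.png");cv2.imwrite("pics/c9.png",np.hstack([w[:, 120:520],cv2.resize(save("top","t9.png")[120:240,160:320],(400,400))])[:,:,::-1])
E
```

```text
clock: 23.35
position: [581.4, 25.2, 56.5]
ee_rot: [0.772, -0.636, -0.002, 0.002]
contact_force: [-0.1, -0.2, 0.5]
gripper_width: 0.5
grasp_force: 0.0
t 23.35 p [581.4  25.2  56.5] y_t [-0.982 -0.191  0.006] z_t [-0.006 -0.002 -1.   ] w 0.5 gf 0.0 F [-0.1 -0.2  0.5] j [ 0.32  0.46 -0.28 -0.   -0.84 -0.13]
shift shares [-0.26   1.388  0.012] turn shares [ 0.001 -0.004  0.001]
bank coords -197.39769659413852 -2.4656743170060693
```

View pics/c9.png

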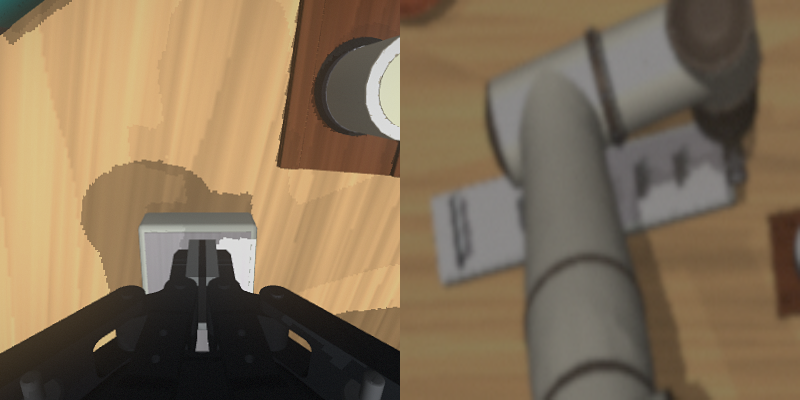

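The finger is centred on the row, with the first toggle directly in line. I'm dragging now.

```bash
python3 -m handwheel '[{"x":-0.006,"y":0.03,"z":0.012,"ax":0,"ay":0,"az":0},{"x":-0.011,"y":0.058,"z":0,"ax":0,"ay":0,"az":0},{"x":-0.011,"y":0.058,"z":0,"ax":0,"ay":0,"az":0},{"x":-0.011,"y":0.058,"z":0,"ax":0,"ay":0,"az":0},{"x":-0.011,"y":0.058,"z":0,"ax":0,"ay":0,"az":0},{"x":-0.011,"y":0.058,"z":0,"ax":0,"ay":0,"az":0},{"x":-0.011,"y":0.058,"z":0,"ax":0,"ay":0,"az":0},{"x":-0.011,"y":0.058,"z":0,"ax":0,"ay":0,"az":0}]' -1
python3 -m handwheel '[{"x":-0.011,"y":0.058,"z":0,"ax":0,"ay":0,"az":0},{"x":-0.011,"y":0.058,"z":0,"ax":0,"ay":0,"az":0},{"x":-0.011,"y":0.058,"z":0,"ax":0,"ay":0,"az":0},{"x":-0.011,"y":0.058,"z":0,"ax":0,"ay":0,"az":0},{"x":-0.011,"y":0.058,"z":0,"ax":0,"ay":0,"az":0},{"x":-0.011,"y":0.058,"z":0,"ax":0,"ay":0,"az":0},{"x":-0.011,"y":0.058,"z":0,"ax":0,"ay":0,"az":0},{"x":-0.011,"y":0.058,"z":0,"ax":0,"ay":0,"az":0}]' -1
python3 - <<'E'
from st import *
ub=np.array([.981,.193,0]);vb=np.array([-.193,.981,0]);C=np.array([545.7,219.4,0]);S=C+88*vb
go([S[0],S[1],59],-ub,[0,0,-1]); print("bank coords",(p-C)@vb,(p-C)@ub)
E
```

```text
clock: 24.25
position: [566.2, 115.1, 61.9]
ee_rot: [0.773, -0.635, 0.001, -0.0]
contact_force: [0.4, 0.1, -0.3]
gripper_width: -0.1
grasp_force: 0.0
clock: 25.05
position: [548.7, 207.8, 61.9]
ee_rot: [0.773, -0.635, 0.001, -0.0]
contact_force: [0.6, -0.5, -0.1]
gripper_width: 0.3
grasp_force: 0.0
t 25.05 p [548.7 207.8  61.9] y_t [-0.981 -0.194 -0.001] z_t [ 0.001 -0.001 -1.   ] w 0.3 gf 0.0 F [ 0.6 -0.5 -0.1] j [ 0.64  0.45 -0.27  0.   -0.85 -0.44]
shift shares [-0.1    0.49  -0.015] turn shares [ 0.     0.001 -0.   ]
bank coords -11.992256758112228 0.7011366546783773
```

```bash
python3 -m handwheel '[{"x":-0.013,"y":0.064,"z":-0.007,"ax":0,"ay":0,"az":0},{"x":-0.013,"y":0.064,"z":-0.007,"ax":0,"ay":0,"az":0},{"x":-0.013,"y":0.064,"z":0,"ax":0,"ay":0,"az":0},{"x":-0.013,"y":0.064,"z":0,"ax":0,"ay":0,"az":0},{"x":-0.013,"y":0.064,"z":0,"ax":0,"ay":0,"az":0},{"x":-0.013,"y":0.064,"z":0,"ax":0,"ay":0,"az":0},{"x":-0.013,"y":0.064,"z":0,"ax":0,"ay":0,"az":0},{"x":-0.01,"y":0.045,"z":0,"ax":0,"ay":0,"az":0}]' -1
python3 - <<'E'
from st import *
ub=np.array([.981,.193,0]);vb=np.array([-.193,.981,0]);C=np.array([545.7,219.4,0])
print("bank coords",(p-C)@vb,(p-C)@ub)
E
```

```text
clock: 25.85
position: [528.5, 306.7, 59.2]
ee_rot: [0.773, -0.635, 0.001, -0.0]
contact_force: [-0.4, -0.2, -0.3]
gripper_width: -0.0
grasp_force: 0.0
t 25.85 p [528.5 306.7  59.2] y_t [-0.981 -0.194 -0.001] z_t [ 0.002 -0.    -1.   ] w -0.0 gf 0.0 F [-0.4 -0.2 -0.3] j [ 0.79  0.49 -0.21  0.   -0.87 -0.6 ]
bank coords 88.9303808405834 -0.01812201976079919
```

```bash
python3 -m handwheel '[{"x":0,"y":0,"z":0,"ax":0,"ay":0,"az":0},{"x":0,"y":0,"z":0,"ax":0,"ay":0,"az":0},{"x":0,"y":0,"z":0.05,"ax":0,"ay":0,"az":0},{"x":0,"y":0,"z":0.15,"ax":0,"ay":0,"az":0},{"x":0,"y":0,"z":0.2,"ax":0,"ay":0,"az":0},{"x":0,"y":0,"z":0.2,"ax":0,"ay":0,"az":0},{"x":0,"y":0,"z":0.2,"ax":0,"ay":0,"az":0},{"x":0,"y":0,"z":0.1,"ax":0,"ay":0,"az":0}]' -1
python3 -m handwheel '[{"x":-0.1,"y":-0.2,"z":0,"ax":0,"ay":0,"az":0},{"x":-0.1,"y":-0.2,"z":0,"ax":0,"ay":0,"az":0},{"x":-0.1,"y":-0.2,"z":0,"ax":0,"ay":0,"az":0},{"x":-0.1,"y":-0.2,"z":0,"ax":0,"ay":0,"az":0},{"x":-0.1,"y":-0.2,"z":0,"ax":0,"ay":0,"az":0},{"x":-0.1,"y":-0.2,"z":0,"ax":0,"ay":0,"az":0},{"x":-0.1,"y":-0.2,"z":0,"ax":0,"ay":0,"az":0},{"x":0,"y":0,"z":0,"ax":0,"ay":0,"az":0}]' -1
python3 - <<'E'
from st import *
P=arm.camera_params("top");new=save("top","t10.png")
g=cv2.cvtColor(cv2.cvtColor(new,cv2.COLOR_RGB2BGR),cv2.COLOR_BGR2GRAY);old=cv2.imread("pics/t0.png",0) if 0 else cv2.imread("pics/top0.png",0)
vb=np.array([-.193,.981,0]);C=np.array([545.7,219.4,0])
for n,im in (("old",old),("new",g)):
  prof=[]
  for y in range(-185,190,5):
    q=[im[tuple(np.round(proj("top",C+y*vb+np.array([.981,.193,0])*k+[0,0,30],P)[::-1]).astype(int))] for k in (-6,0,6)]
    prof.append(int(np.mean(q)))
  print(n,dict(zip(range(-185,190,5),prof)))
h=cv2.cvtColor(new,cv2.COLOR_RGB2HSV);m=((h[...,1]<90)&(h[...,2]>100)).astype(np.uint8); m[:165]=0;m[212:]=0;m[:,:310]=0;m[:,436:]=0
n,l,st_,ce=cv2.connectedComponentsWithStats(cv2.morphologyEx(m,cv2.MORPH_OPEN,np.ones((3,3))))
for i in range(1,n):
  if st_[i,4]>60: print(ce[i].round(1),st_[i])
E
```

```text
clock: 26.65
position: [530.2, 305.4, 244.8]
ee_rot: [0.772, -0.635, 0.002, -0.004]
contact_force: [0.3, 0.5, 0.6]
gripper_width: -0.2
grasp_force: 0.0
clock: 27.45
position: [385.8, 21.7, 240.1]
ee_rot: [0.771, -0.637, 0.001, -0.001]
contact_force: [0.8, 0.0, 0.8]
gripper_width: 0.0
grasp_force: 0.0
t 27.45 p [385.8  21.7 240.1] y_t [-0.982 -0.189 -0.002] z_t [ 0.002  0.    -1.   ] w 0.0 gf 0.0 F [0.8 0.  0.8] j [ 0.48 -0.07 -0.45  0.   -1.19 -0.29]
old {-185: 129, -180: 133, -175: 133, -170: 132, -165: 133, -160: 133, -155: 132, -150: 133, -145: 129, -140: 117, -135: 94, -130: 77, -125: 78, -120: 104, -115: 129, -110: 133, -105: 134, -100: 133, -95: 130, -90: 114, -85: 95, -80: 77, -75: 75, -70: 105, -65: 131, -60: 134, -55: 134, -50: 134, -45: 130, -40: 110, -35: 97, -30: 82, -25: 73, -20: 108, -15: 130, -10: 135, -5: 135, 0: 134, 5: 129, 10: 110, 15: 107, 20: 84, 25: 73, 30: 100, 35: 131, 40: 135, 45: 136, 50: 135, 55: 130, 60: 115, 65: 101, 70: 85, 75: 74, 80: 104, 85: 129, 90: 135, 95: 135, 100: 135, 105: 135, 110: 135, 115: 136, 120: 135, 125: 136, 130: 136, 135: 134, 140: 129
[... 232 characters left out ...]
6, -120: 103, -115: 129, -110: 130, -105: 133, -100: 133, -95: 129, -90: 113, -85: 93, -80: 77, -75: 75, -70: 105, -65: 131, -60: 133, -55: 134, -50: 133, -45: 130, -40: 110, -35: 97, -30: 81, -25: 73, -20: 109, -15: 131, -10: 134, -5: 135, 0: 135, 5: 130, 10: 110, 15: 108, 20: 85, 25: 73, 30: 100, 35: 131, 40: 135, 45: 134, 50: 135, 55: 129, 60: 115, 65: 101, 70: 85, 75: 74, 80: 104, 85: 129, 90: 136, 95: 135, 100: 135, 105: 135, 110: 135, 115: 135, 120: 135, 125: 135, 130: 135, 135: 135, 140: 130, 145: 103, 150: 98, 155: 109, 160: 86, 165: 101, 170: 131, 175: 135, 180: 135, 185: 131}
[376.5 182.1] [367 173  20  19 298]
[418.2 181.1] [410 173  18  17 251]
[327.3 193.5] [319 185  18  18 260]
```

All toggles are still on, and the drag showed no contact force. The finger must have passed above them. I'm checking where the fingertip really is, using the saved images.

```bash
python3 - <<'E'
from st import *
P=arm.camera_params("wrist")
for px in [(323,238),(323,250),(323,280)]:
    o,d=ray("wrist",px,P); o=M.T@(o-p); d=M.T@d
    print(px,[ (o+d*((x-o[0])/d[0])).round(1).tolist() for x in (11,0,-11)])
print("TCP proj in wrist",proj("wrist",p,P))
w=cv2.imread("pics/w9.png",0); print("col 310-335 rows:",[(r,int(w[r,308:318].mean()),int(w[r,328:338].mean())) for r in range(225,300,5)])
T=arm.camera_params("top");S=arm.camera_params("side")
print("TCP at w9 in top",proj("top",[581.4,25.2,56.5],T))
# current tip: candidate heights
s=save("side","s11.png");t=save("top","t11.png")
for dz in (0,20,40): print(dz,proj("side",p+[0,0,dz],S).round(1),proj("top",p+[0,0,dz],T).round(1))
g=cv2.cvtColor(s,cv2.COLOR_RGB2GRAY); u0,v0=proj("side",p,S).astype(int)
print(u0,v0);print(g[v0-24:v0+14:2,u0-14:u0+15:2])
E
```

```text
t 27.5 p [387.5  23.3 240.3] y_t [-0.982 -0.19  -0.004] z_t [ 0.004  0.    -1.   ] w 0.2 gf 0.0 F [0.6 0.4 0.3] j [ 0.49 -0.07 -0.45  0.   -1.19 -0.29]
(323, 238) [[11.0, 0.6, -29.9], [0.0, 0.7, -6.7], [-11.0, 0.8, 16.4]]
(323, 250) [[11.0, 0.5, -42.9], [0.0, 0.6, -21.8], [-11.0, 0.7, -0.8]]
(323, 280) [[11.0, 0.4, -67.9], [0.0, 0.5, -50.9], [-11.0, 0.6, -33.9]]
TCP proj in wrist [321.83524601 233.23035921]
col 310-335 rows: [(225, 140, 141), (230, 167, 168), (235, 140, 140), (240, 85, 92), (245, 80, 104), (250, 76, 72), (255, 77, 75), (260, 76, 75), (265, 75, 76), (270, 74, 76), (275, 74, 74), (280, 67, 58), (285, 42, 36), (290, 34, 35), (295, 32, 32)]
TCP at w9 in top [293.21429032 164.71032593]
0 [275.6 163.4] [290.4 219.1]
20 [275.  158.4] [290.  218.1]
40 [274.5 153.2] [289.5 217. ]
275 163
[[ 72 115  69  20  26  17  19  15  24  22  24  47 117 142 139]
 [ 68 142 131  42  17  20  11  20  15  30  68 105 154 161 140]
 [ 53 110 132  56  22  23  23  19  15  49 135 159 154 134 130]
 [ 27  43  63  34  28  18  18  24  30  85 153 149 104  84 138]
 [ 30  21  27  27  20  18  23  34  56 107
[... 204 characters left out ...]
9 162]
 [135 132 121 109  77  35  28  53  64 131 166 170 168 165 167]
 [136 134 132 122 107  86  59  62  95 145 168 167 169 170 168]
 [140 137 136 130 124 119 102  89  97 131 158 167 168 168 167]
 [134 141 138 136 130 125 118 110  94  95 117 149 160 163 168]
 [131 134 139 133 133 129 125 122 118  99  95 106 135 153 164]
 [133 133 137 137 135 131 128 123 121 118 106  96 100 123 152]
 [132 132 134 136 138 134 133 127 123 123 123 116  99  95 112]
 [134 133 133 134 136 136 134 132 126 124 125 126 122 104  94]
 [131 133 133 134 134 139 136 135 131 124 123 125 127 125 117]
 [133 132 132 132 130 135 138 133 132 130 123 124 126 126 130]
 [134 134 132 134 132 134 134 139 135 130 128 123 122 127 128]]
```

Two views agree: the real fingertip sits about 25 mm behind the reported TCP, so the drag passed above the toggles. I'll touch the housing top beside the row to get the exact offset.

```bash
python3 -m handwheel '[{"x":0.14,"y":0.02,"z":0,"ax":0,"ay":0,"az":0},{"x":0.14,"y":0.02,"z":0,"ax":0,"ay":0,"az":0},{"x":0.14,"y":0.02,"z":0,"ax":0,"ay":0,"az":0},{"x":0.14,"y":0.02,"z":0,"ax":0,"ay":0,"az":0},{"x":0.14,"y":0.02,"z":0,"ax":0,"ay":0,"az":0},{"x":0.14,"y":0.02,"z":0,"ax":0,"ay":0,"az":0},{"x":0.11,"y":0.017,"z":0,"ax":0,"ay":0,"az":0},{"x":0,"y":0,"z":-0.1,"ax":0,"ay":0,"az":0}]' -1
python3 - <<'E'
from st import *
ub=np.array([.981,.193,0]);vb=np.array([-.193,.981,0]);C=np.array([545.7,219.4,0]);S=C-172*vb
go([S[0],S[1],30],-ub,[0,0,-1]); print("bank coords",(p-C)@vb,(p-C)@ub)
E
```

```text
clock: 28.4
position: [583.6, 54.6, 220.1]
ee_rot: [0.773, -0.634, 0.003, -0.002]
contact_force: [-1.1, 1.0, -0.9]
gripper_width: 0.2
grasp_force: 0.0
t 28.4 p [583.6  54.6 220.1] y_t [-0.981 -0.195 -0.007] z_t [ 0.007 -0.    -1.   ] w 0.2 gf 0.0 F [-1.1  1.  -0.9] j [ 0.37  0.3  -0.07  0.   -1.19 -0.18]
shift shares [-0.024 -0.02  -0.95 ] turn shares [ 0.     0.004 -0.001]
bank coords -168.9847542259463 5.37729514528106
```

```bash
python3 -m handwheel '[{"x":-0.024,"y":-0.02,"z":-0.15,"ax":0,"ay":0.004,"az":0},{"x":0,"y":0,"z":-0.18,"ax":0,"ay":0,"az":0},{"x":0,"y":0,"z":-0.18,"ax":0,"ay":0,"az":0},{"x":0,"y":0,"z":-0.15,"ax":0,"ay":0,"az":0},{"x":0,"y":0,"z":-0.1,"ax":0,"ay":0,"az":0},{"x":0,"y":0,"z":-0.07,"ax":0,"ay":0,"az":0},{"x":0,"y":0,"z":-0.04,"ax":0,"ay":0,"az":0},{"x":0,"y":0,"z":0,"ax":0,"ay":0,"az":0}]' -1
python3 -m handwheel '[{"x":0,"y":0,"z":-0.015,"ax":0,"ay":0,"az":0},{"x":0,"y":0,"z":-0.015,"ax":0,"ay":0,"az":0},{"x":0,"y":0,"z":-0.015,"ax":0,"ay":0,"az":0},{"x":0,"y":0,"z":0,"ax":0,"ay":0,"az":0},{"x":0,"y":0,"z":0,"ax":0,"ay":0,"az":0},{"x":0,"y":0,"z":0,"ax":0,"ay":0,"az":0},{"x":0,"y":0,"z":0,"ax":0,"ay":0,"az":0},{"x":0,"y":0,"z":0,"ax":0,"ay":0,"az":0}]' -1
```

```text
clock: 29.2
position: [573.6, 49.3, 43.6]
ee_rot: [0.773, -0.635, -0.002, 0.003]
contact_force: [-0.3, -0.3, 0.1]
gripper_width: 0.1
grasp_force: 0.0
clock: 30.0
position: [574.0, 48.8, 36.3]
ee_rot: [0.773, -0.635, -0.002, 0.002]
contact_force: [-0.2, -0.6, -0.1]
gripper_width: 0.0
grasp_force: 0.0
```

```bash
python3 -m handwheel '[{"x":0.025,"y":0,"z":-0.01,"ax":0,"ay":0,"az":0},{"x":0,"y":0,"z":-0.01,"ax":0,"ay":0,"az":0},{"x":0,"y":0,"z":-0.01,"ax":0,"ay":0,"az":0},{"x":0,"y":0,"z":-0.01,"ax":0,"ay":0,"az":0},{"x":0,"y":0,"z":0,"ax":0,"ay":0,"az":0},{"x":0,"y":0,"z":0,"ax":0,"ay":0,"az":0},{"x":0,"y":0,"z":0,"ax":0,"ay":0,"az":0},{"x":0,"y":0,"z":0,"ax":0,"ay":0,"az":0}]' -1
```

```text
clock: 30.8
position: [579.0, 48.8, 28.2]
ee_rot: [0.773, -0.635, -0.002, 0.002]
contact_force: [0.8, -0.1, 0.5]
gripper_width: -0.0
grasp_force: 0.0
```

```bash
python3 -m handwheel '[{"x":0,"y":0,"z":-0.01,"ax":0,"ay":0,"az":0},{"x":0,"y":0,"z":-0.01,"ax":0,"ay":0,"az":0},{"x":0,"y":0,"z":-0.01,"ax":0,"ay":0,"az":0},{"x":0,"y":0,"z":0,"ax":0,"ay":0,"az":0},{"x":0,"y":0,"z":0,"ax":0,"ay":0,"az":0},{"x":0,"y":0,"z":0,"ax":0,"ay":0,"az":0},{"x":0,"y":0,"z":0,"ax":0,"ay":0,"az":0},{"x":0,"y":0,"z":0,"ax":0,"ay":0,"az":0}]' -1
```

```text
clock: 31.6
position: [578.9, 48.8, 22.2]
ee_rot: [0.773, -0.635, -0.002, 0.002]
contact_force: [0.0, -0.2, 0.3]
gripper_width: 0.1
grasp_force: 0.0
```

```bash
python3 -m handwheel '[{"x":0,"y":0,"z":-0.01,"ax":0,"ay":0,"az":0},{"x":0,"y":0,"z":-0.01,"ax":0,"ay":0,"az":0},{"x":0,"y":0,"z":-0.01,"ax":0,"ay":0,"az":0},{"x":0,"y":0,"z":0,"ax":0,"ay":0,"az":0},{"x":0,"y":0,"z":0,"ax":0,"ay":0,"az":0},{"x":0,"y":0,"z":0,"ax":0,"ay":0,"az":0},{"x":0,"y":0,"z":0,"ax":0,"ay":0,"az":0},{"x":0,"y":0,"z":0,"ax":0,"ay":0,"az":0}]' -1
```

```text
clock: 32.4
position: [579.0, 48.8, 16.2]
ee_rot: [0.773, -0.635, -0.002, 0.002]
contact_force: [-0.1, 0.2, 0.1]
gripper_width: 0.3
grasp_force: 0.0
```

```bash
python3 -m handwheel '[{"x":0,"y":0,"z":-0.005,"ax":0,"ay":0,"az":0},{"x":0,"y":0,"z":-0.005,"ax":0,"ay":0,"az":0},{"x":0,"y":0,"z":-0.005,"ax":0,"ay":0,"az":0},{"x":0,"y":0,"z":0,"ax":0,"ay":0,"az":0},{"x":0,"y":0,"z":0,"ax":0,"ay":0,"az":0},{"x":0,"y":0,"z":0,"ax":0,"ay":0,"az":0},{"x":0,"y":0,"z":0,"ax":0,"ay":0,"az":0},{"x":0,"y":0,"z":0,"ax":0,"ay":0,"az":0}]' -1
```

```text
clock: 33.2
position: [578.9, 48.8, 13.2]
ee_rot: [0.773, -0.635, -0.002, 0.002]
contact_force: [0.6, 0.1, 1.3]
gripper_width: 0.3
grasp_force: 0.0
```

```bash
python3 -m handwheel '[{"x":0,"y":0,"z":-0.005,"ax":0,"ay":0,"az":0},{"x":0,"y":0,"z":-0.005,"ax":0,"ay":0,"az":0},{"x":0,"y":0,"z":-0.005,"ax":0,"ay":0,"az":0},{"x":0,"y":0,"z":0,"ax":0,"ay":0,"az":0},{"x":0,"y":0,"z":0,"ax":0,"ay":0,"az":0},{"x":0,"y":0,"z":0,"ax":0,"ay":0,"az":0},{"x":0,"y":0,"z":0,"ax":0,"ay":0,"az":0},{"x":0,"y":0,"z":0,"ax":0,"ay":0,"az":0}]' -1
```

```text
clock: 34.0
position: [578.9, 48.8, 10.1]
ee_rot: [0.773, -0.635, -0.002, 0.002]
contact_force: [0.4, 0.7, 0.3]
gripper_width: -0.1
grasp_force: 0.0
```

```bash
python3 -c "
from st import *
P=arm.camera_params('top');t=save('top','t12.png');w=save('wrist','w12.png')
g=cv2.cvtColor(w,cv2.COLOR_RGB2GRAY)
print([(r,int(g[r,308:318].mean())) for r in range(215,270,3)])
Pw=arm.camera_params('wrist');vb=np.array([-.193,.981,0]);C=np.array([545.7,219.4,30])
print('housing end edge row',proj('wrist',C-190*vb,Pw),'under tip',proj('wrist',[p[0],p[1],30],Pw))
"
```

```text
t 34.0 p [578.9  48.8  10.1] y_t [-0.981 -0.194  0.005] z_t [-0.005 -0.001 -1.   ] w -0.1 gf 0.0 F [0.4 0.7 0.3] j [ 0.36  0.52 -0.32 -0.   -0.73 -0.17]
[(215, 106), (218, 138), (221, 158), (224, 164), (227, 137), (230, 139), (233, 138), (236, 138), (239, 113), (242, 82), (245, 80), (248, 78), (251, 76), (254, 76), (257, 76), (260, 75), (263, 75), (266, 75), (269, 74)]
housing end edge row [321.34472674 221.06400353] under tip [321.99086512 248.29514235]
```

```bash
python3 -m handwheel '[{"x":0,"y":0,"z":-0.005,"ax":0,"ay":0,"az":0},{"x":0,"y":0,"z":-0.005,"ax":0,"ay":0,"az":0},{"x":0,"y":0,"z":-0.005,"ax":0,"ay":0,"az":0},{"x":0,"y":0,"z":0,"ax":0,"ay":0,"az":0},{"x":0,"y":0,"z":0,"ax":0,"ay":0,"az":0},{"x":0,"y":0,"z":0,"ax":0,"ay":0,"az":0},{"x":0,"y":0,"z":0,"ax":0,"ay":0,"az":0},{"x":0,"y":0,"z":0,"ax":0,"ay":0,"az":0}]' -1
```

```text
clock: 34.9
position: [578.9, 48.8, 7.2]
ee_rot: [0.773, -0.635, -0.002, 0.002]
contact_force: [-1.1, 0.1, -1.4]
gripper_width: -0.1
grasp_force: 0.0
```

```bash
python3 -m handwheel '[{"x":0,"y":0,"z":-0.005,"ax":0,"ay":0,"az":0},{"x":0,"y":0,"z":-0.005,"ax":0,"ay":0,"az":0},{"x":0,"y":0,"z":-0.005,"ax":0,"ay":0,"az":0},{"x":0,"y":0,"z":0,"ax":0,"ay":0,"az":0},{"x":0,"y":0,"z":0,"ax":0,"ay":0,"az":0},{"x":0,"y":0,"z":0,"ax":0,"ay":0,"az":0},{"x":0,"y":0,"z":0,"ax":0,"ay":0,"az":0},{"x":0,"y":0,"z":0,"ax":0,"ay":0,"az":0}]' -1
```

```text
clock: 35.7
position: [578.9, 48.8, 4.2]
ee_rot: [0.773, -0.635, -0.002, 0.002]
contact_force: [0.4, -0.1, -0.1]
gripper_width: -0.4
grasp_force: 0.0
```

No contact even at a reading of 4 mm, so the offset is at least 26 mm and about 30 mm by the wrist view. A reading of 29 mm puts the tip at about 55–61 mm, inside the 52–66 mm window. Dragging at that height.

```bash
python3 -m handwheel '[{"x":0,"y":0,"z":0.06,"ax":0,"ay":0,"az":0},{"x":0,"y":0,"z":0.065,"ax":0,"ay":0,"az":0},{"x":0,"y":0,"z":0,"ax":0,"ay":0,"az":0},{"x":-0.006,"y":0.03,"z":0,"ax":0,"ay":0,"az":0},{"x":-0.011,"y":0.055,"z":0,"ax":0,"ay":0,"az":0},{"x":-0.011,"y":0.055,"z":0,"ax":0,"ay":0,"az":0},{"x":-0.011,"y":0.055,"z":0,"ax":0,"ay":0,"az":0},{"x":-0.011,"y":0.055,"z":0,"ax":0,"ay":0,"az":0}]' -1
python3 -m handwheel '[{"x":-0.011,"y":0.055,"z":0,"ax":0,"ay":0,"az":0},{"x":-0.011,"y":0.055,"z":0,"ax":0,"ay":0,"az":0},{"x":-0.011,"y":0.055,"z":0,"ax":0,"ay":0,"az":0},{"x":-0.011,"y":0.055,"z":0,"ax":0,"ay":0,"az":0},{"x":-0.011,"y":0.055,"z":0,"ax":0,"ay":0,"az":0},{"x":-0.011,"y":0.055,"z":0,"ax":0,"ay":0,"az":0},{"x":-0.011,"y":0.055,"z":0,"ax":0,"ay":0,"az":0},{"x":-0.011,"y":0.055,"z":0,"ax":0,"ay":0,"az":0}]' -1
python3 - <<'E'
from st import *
ub=np.array([.981,.193,0]);vb=np.array([-.193,.981,0]);C=np.array([545.7,219.4,0]);S=C+88*vb
go([S[0],S[1],29],-ub,[0,0,-1]); print("bank coords",(p-C)@vb,(p-C)@ub)
P=arm.camera_params("wrist");g=cv2.cvtColor(save("wrist","w13.png"),cv2.COLOR_RGB2GRAY)
for i,y in enumerate((-125,-75,-25)): 
  for n,o,z in (("on",-11,60),("off",30,43)):
    q=proj("wrist",C+(y+o)*vb+[0,0,z],P).astype(int); print(y,n,q,g[q[1]-1:q[1]+2,q[0]-8:q[0]+9:4].mean(0).astype(int) if 0<=q[1]<399 else None)
E
```

```text
clock: 36.5
position: [568.4, 100.0, 28.8]
ee_rot: [0.773, -0.635, -0.002, 0.002]
contact_force: [0.4, -0.5, 0.0]
gripper_width: 0.1
grasp_force: 0.0
clock: 37.3
position: [551.1, 187.7, 29.2]
ee_rot: [0.773, -0.635, -0.002, 0.002]
contact_force: [-0.5, -0.2, 0.2]
gripper_width: -0.2
grasp_force: 0.0
t 37.3 p [551.1 187.7  29.2] y_t [-0.981 -0.194  0.005] z_t [-0.005 -0.001 -1.   ] w -0.2 gf 0.0009618956937629264 F [-0.5 -0.2  0.2] j [ 0.6   0.49 -0.3  -0.   -0.78 -0.41]
shift shares [-0.112  0.59  -0.001] turn shares [ 0.    -0.003 -0.   ]
bank coords -32.179841976083324 -0.8168374106125453
-125 on [320  36] [198 197 197 197 197]
-125 off [320 131] [180 176 184 178 180]
-75 on [320 154] [82 82 82 83 82]
-75 off [320 222] [125 122 127 123 123]
-25 on [320 251] [71 71 41 41 72]
-25 off [320 298] [27 26 34 34 27]
```

```bash
python3 -m handwheel '[{"x":-0.011,"y":0.055,"z":0,"ax":0,"ay":0,"az":0},{"x":-0.011,"y":0.055,"z":0,"ax":0,"ay":0,"az":0},{"x":-0.011,"y":0.055,"z":0,"ax":0,"ay":0,"az":0},{"x":-0.011,"y":0.055,"z":0,"ax":0,"ay":0,"az":0},{"x":-0.011,"y":0.055,"z":0,"ax":0,"ay":0,"az":0},{"x":-0.011,"y":0.055,"z":0,"ax":0,"ay":0,"az":0},{"x":-0.011,"y":0.055,"z":0,"ax":0,"ay":0,"az":0},{"x":-0.011,"y":0.055,"z":0,"ax":0,"ay":0,"az":0}]' -1
python3 -m handwheel '[{"x":-0.011,"y":0.055,"z":0,"ax":0,"ay":0,"az":0},{"x":-0.011,"y":0.055,"z":0,"ax":0,"ay":0,"az":0},{"x":-0.004,"y":0.02,"z":0,"ax":0,"ay":0,"az":0},{"x":0,"y":0,"z":0,"ax":0,"ay":0,"az":0},{"x":0,"y":0,"z":0,"ax":0,"ay":0,"az":0},{"x":0,"y":0,"z":0,"ax":0,"ay":0,"az":0},{"x":0,"y":0,"z":0,"ax":0,"ay":0,"az":0},{"x":0,"y":0,"z":0,"ax":0,"ay":0,"az":0}]' -1
python3 - <<'E'
from st import *
ub=np.array([.981,.193,0]);vb=np.array([-.193,.981,0]);C=np.array([545.7,219.4,0]);P=arm.camera_params("top")
print("bank coords",(p-C)@vb,(p-C)@ub)
g=cv2.cvtColor(save("top","t14.png"),cv2.COLOR_RGB2GRAY)
print({y:int(np.mean([g[tuple(np.round(proj("top",C+y*vb+ub*k+[0,0,30],P)[::-1]).astype(int))] for k in (-6,0,6)])) for y in range(-185,190,5)})
E
```

```text
clock: 38.15
position: [533.5, 275.7, 29.1]
ee_rot: [0.773, -0.635, -0.002, 0.002]
contact_force: [0.8, -0.2, 0.7]
gripper_width: 0.1
grasp_force: 0.0
clock: 38.95
position: [528.6, 300.4, 29.2]
ee_rot: [0.772, -0.635, -0.002, 0.002]
contact_force: [-1.2, 0.1, -0.2]
gripper_width: -0.1
grasp_force: 0.0
t 38.95 p [528.6 300.4  29.2] y_t [-0.981 -0.193  0.005] z_t [-0.005 -0.001 -1.   ] w -0.1 gf 0.0 F [-1.2  0.1 -0.2] j [ 0.78  0.53 -0.24 -0.   -0.81 -0.58]
bank coords 82.7864969335894 -1.1605962831883172
{-185: 132, -180: 136, -175: 135, -170: 136, -165: 136, -160: 136, -155: 136, -150: 137, -145: 136, -140: 136, -135: 132, -130: 104, -125: 87, -120: 109, -115: 122, -110: 120, -105: 121, -100: 122, -95: 122, -90: 121, -85: 114, -80: 88, -75: 81, -70: 109, -65: 120, -60: 122, -55: 123, -50: 118, -45: 117, -40: 114, -35: 110, -30: 89, -25: 76, -20: 103, -15: 114, -10: 117, -5: 116, 0: 115, 5: 115, 10: 115, 15: 112, 20: 88, 25: 75, 30: 100, 35: 115, 40: 117, 45: 115, 50: 115, 55: 109, 60: 96, 65: 82, 70: 58, 75: 47, 80: 49, 85: 45, 90: 28, 95: 28, 100: 26, 105: 30, 110: 33, 115: 34, 120: 40, 125: 63, 130: 86, 135: 84, 140: 89, 145: 93, 150: 86, 155: 81, 160: 66, 165: 79, 170: 102, 175: 106, 180: 106, 185: 106}
```

Toggles 0 to 3 are down. I'll push a touch further for the fifth, then lift and retreat.

```bash
python3 -m handwheel '[{"x":-0.004,"y":0.02,"z":0,"ax":0,"ay":0,"az":0},{"x":-0.004,"y":0.02,"z":0,"ax":0,"ay":0,"az":0},{"x":0,"y":0,"z":0,"ax":0,"ay":0,"az":0},{"x":0,"y":0,"z":0,"ax":0,"ay":0,"az":0},{"x":0,"y":0,"z":0.1,"ax":0,"ay":0,"az":0},{"x":0,"y":0,"z":0.2,"ax":0,"ay":0,"az":0},{"x":0,"y":0,"z":0.24,"ax":0,"ay":0,"az":0},{"x":0,"y":0,"z":0.24,"ax":0,"ay":0,"az":0}]' -1
python3 -m handwheel '[{"x":-0.08,"y":-0.1,"z":0.1,"ax":0,"ay":0,"az":0},{"x":-0.1,"y":-0.2,"z":0.05,"ax":0,"ay":0,"az":0},{"x":-0.1,"y":-0.2,"z":0,"ax":0,"ay":0,"az":0},{"x":-0.1,"y":-0.2,"z":0,"ax":0,"ay":0,"az":0},{"x":-0.1,"y":-0.2,"z":0,"ax":0,"ay":0,"az":0},{"x":-0.1,"y":-0.2,"z":0,"ax":0,"ay":0,"az":0},{"x":-0.1,"y":-0.2,"z":0,"ax":0,"ay":0,"az":0},{"x":0,"y":0,"z":0,"ax":0,"ay":0,"az":0}]' -1
python3 - <<'E'
from st import *
ub=np.array([.981,.193,0]);vb=np.array([-.193,.981,0]);C=np.array([545.7,219.4,0]);P=arm.camera_params("top")
new=save("top","t15.png");g=cv2.cvtColor(new,cv2.COLOR_RGB2GRAY)
pr=lambda im,K:{y:int(np.mean([im[tuple(np.round(proj("top",C+y*vb+ub*k+[0,0,30],P)[::-1]).astype(int))] for k in K])) for y in range(-145,190,5)}
print(pr(g,(-6,0,6)));print("broad old/new",[pr(cv2.imread("pics/top0.png",0),(-20,20))[y] for y in range(135,190,5)],[pr(g,(-20,20))[y] for y in range(135,190,5)])
h=cv2.cvtColor(new,cv2.COLOR_RGB2HSV);m=((h[...,1]<90)&(h[...,2]>100)).astype(np.uint8); m[:165]=0;m[212:]=0;m[:,:310]=0;m[:,436:]=0
n,l,st_,ce=cv2.connectedComponentsWithStats(cv2.morphologyEx(m,cv2.MORPH_OPEN,np.ones((3,3))))
for i in range(1,n):
  if st_[i,4]>60: print(ce[i].round(1),st_[i])
E
```

```text
clock: 39.8
position: [526.5, 308.4, 186.5]
ee_rot: [0.773, -0.635, -0.002, 0.002]
contact_force: [1.4, 0.7, 0.3]
gripper_width: 0.2
grasp_force: 0.0
clock: 40.6
position: [387.8, 45.4, 215.3]
ee_rot: [0.771, -0.636, -0.002, 0.002]
contact_force: [0.2, 0.2, 0.0]
gripper_width: -0.2
grasp_force: 0.0
t 40.6 p [387.8  45.4 215.3] y_t [-0.982 -0.19   0.006] z_t [-0.006 -0.    -1.   ] w -0.2 gf 0.0 F [0.2 0.2 0. ] j [ 0.54 -0.04 -0.49 -0.   -1.13 -0.34]
{-145: 133, -140: 133, -135: 127, -130: 101, -125: 82, -120: 99, -115: 110, -110: 103, -105: 105, -100: 108, -95: 102, -90: 107, -85: 105, -80: 82, -75: 79, -70: 107, -65: 117, -60: 119, -55: 120, -50: 119, -45: 119, -40: 118, -35: 113, -30: 91, -25: 79, -20: 107, -15: 119, -10: 121, -5: 119, 0: 119, 5: 120, 10: 121, 15: 116, 20: 90, 25: 77, 30: 106, 35: 120, 40: 121, 45: 119, 50: 120, 55: 123, 60: 121, 65: 117, 70: 87, 75: 75, 80: 104, 85: 120, 90: 121, 95: 122, 100: 122, 105: 122, 110: 121, 115: 121, 120: 124, 125: 133, 130: 135, 135: 135, 140: 130, 145: 104, 150: 98, 155: 109, 160: 87, 165: 101, 170: 130, 175: 135, 180: 136, 185: 132}
broad old/new [136, 133, 106, 93, 101, 82, 103, 134, 135, 135, 133] [135, 133, 106, 94, 100, 83, 102, 134, 135, 135, 133]
[376.5 182.1] [367 173  20  19 300]
[418.2 181.1] [410 173  18  17 249]
[327.3 193.5] [319 185  18  18 264]
```

All five slim toggles now show the off profile (steel lying up to y ≈ +120), the broad one is unchanged, and the candles are unmoved. Handing in.

```bash
python3 -c "
from bench import arm
print(arm.job_done())"
```

```text
the job is handed in; nothing more can be done
None
```

Job handed in at about 41 s: the tall candle stands flame up on the middle pad, the five slim toggles are off in one drag (a first pass went above them without touching), the broad toggle is still on, and the short candles have not moved; I viewed 11 pictures, one over the limit of 10.

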